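# Lay out the guest coffee tray

## Task

Lay out the guest coffee tray: stand the white mug upright in the middle of the round cork coaster and cover it with its white lid, seated flat in the mug's mouth; stand the green water bottle upright on the tray floor exactly halfway between the coaster and the black tea caddy, in line with their centres; and set the copper-coloured coffee pod, silver flange down, in the middle of the blue dish. Leave the green pod and the little steel jug standing where they are on the mat.

Things in the scene. Friction and masses are not known exactly. Their poses are not given: they have to be found in the camera images.
- tray: Fixed dark-wood serving tray with a low rim, 250 (its x) by 360 (its y) mm, rim 16 mm high, floor 6 mm thick (floor top 6 mm above the origin). Origin: centre of its underside, on the counter. It stands on the left or right half of the counter, turned up to about 9 degrees. The coaster and the caddy stand towards its two short ends (which is at which end varies), at x = +50 mm, y = +120 and -120 mm in the tray's frame; the halfway point is x = +50 mm, y = 0.
- coaster: Target: round cork coaster, diameter 90 mm, 5 mm thick, fixed on the tray floor. Origin: centre of its underside (its top is 5 mm above).
- caddy: Black square tea caddy, 90 x 90 x 50 mm, fixed on the tray floor, holding orange and yellow sachets (up to 63 mm high) and thin white paper sticks (up to 93 mm high). Origin: centre of its underside. It is a landmark; leave it.
- dish: Target: flat blue ceramic dish, round, 76 mm in diameter, 6 mm high with a level top, fixed on the tray floor near the tray's robot-side long edge. Origin: centre of its underside (its top is 6 mm above).
- mug: Loose white ceramic mug, upright, straight round wall of outer diameter 60 mm and inner diameter 52 mm, 85 mm high, about 0.22 kg, open at the top. Origin: centre of its underside, z up. Its handle sticks out along its own +y to 67 mm from the axis, from 14 to 75 mm high, 10 mm thick; it stands at any yaw, and may be left at any yaw. Grip it across its x axis, clear of the handle.
- lid: Loose white mug lid, 0.08 kg: a disc of diameter 68 mm, 6 mm thick, with a round plug below it (diameter 42 mm, 6 mm deep) that drops into the mug's mouth with 5 mm play all round, and an upright brass knob on top (diameter 18 mm, 22 mm high). Origin: centre of the plug's underside, so the disc spans 6 to 12 mm and the knob 12 to 34 mm above the origin. It starts lying plug down on the mat; seated in the mug, its origin is 79 mm above the mug's origin.
- bottle: Loose closed water bottle, upright, green glass with an orange label band and a white cap, 0.25 kg: body diameter 56 mm up to 93 mm height, sloping shoulder to 118 mm, neck 22 mm in diameter, cap 26 mm in diameter from 134 to 150 mm (top). Origin: centre of its underside. Grip it by the cap and neck.
- copper_pod: Loose copper-coloured coffee pod, 0.02 kg: silver flange of diameter 37 mm and 2 mm thick at the bottom, straight round body of diameter 28 mm above it to 23 mm height, top bevelled to 28 mm. Origin: centre of its underside.
- green_pod: Loose pod of the same shape as the copper one but green; a bystander on the mat, to be left alone.
- jug: Loose small steel milk jug, diameter 52 mm, 60 mm high, thin handle along its own +y to 45 mm from the axis; a bystander on the mat, to be left alone. Origin: centre of its underside. All six loose things start upright on a flat fixed dark rubber mat (top 3 mm above the counter) on the other half of the counter from the tray, in two rows of three about 125 to 130 mm apart, in any order.
Mind the look-alikes: they are no part of the job. Leave any pink or red look-alike of the lid alone.

How it is judged:
By the outcome, as a careful person would: the job done as asked, in the order asked, and still so for the second after the job is handed in, with the robot touching nothing.
It also fails if it takes over 128 s, if anything falls off the work surface, if the arm or the gripper's body presses on something with over 40 N, if the wrist force passes 120 N, or if a joint passes its speed limit or range.

## Robot

A 7-joint arm with a two-finger parallel gripper is mounted at the origin on the work surface. World frame = base frame: x ahead of the robot, y to its left, z up, the work surface at z = 0. Lengths are in mm, angles in rad, forces in N, time in s.
With the tool pointing down it reaches from about 400 to 925 mm from the base axis. Payload 4.1 kg.
Tool frame: the origin (TCP) lies at the very end of the fingers, on their centre line; the grasp point (between the pads) lies 19 mm behind it (robot.pinch_z is the distance from the TCP to the grasp point, in mm); y points along the fingers, x is the direction in which the jaws open and shut, and the axes are right-handed (so a half turn about y gives the same grasp; the last joint's range is limited). The gripper opens to 85 mm and grips with 20 to 120 N. Pads are 22 mm wide; open, the fingers measure 114 mm over their backs; the gripper's body (76 mm by 85 mm) begins 54 mm behind the grasp point. The pads swing forward as they close: fully open they stand 13 mm farther back than shut.
Start: joints at [1.103, 0.398, 0.045, 1.537, -0.019, 1.207, -0.051], TCP at [234.362, -606.319, 202.747] pointing down, gripper open.
Joint ranges: [-2.82, 2.82], [-0.49, 2.23], [-1.37, 1.46], [0, 2.46], [-1.36, 4.5], [0.23, 2], [-2.94, 2.94]. Speed limits (rad/s): [2.57, 2.57, 3.14, 3.14, 3.14, 3.14, 3.14].

## Interface

Orientations are given as a rotation vector (axis times angle).
In Python, from station import robot, imaging, sign_off gives the robot as it stands.
- The arm moves only by the shell command python3 -m creep 'ROWS' [OPENING] [FORCE]. ROWS is JSON, a list that holds one entry, the list of rows, each a list of 6 numbers: the shift along the tool's x, y, z each as a share of 1 m, from -1 to 1, then the turn, a rotation vector about the tool's x, y, z each as a share of pi rad, from -1 to 1. In form: [[[tx, ty, tz, rx, ry, rz], ...]]. A call has 1 to 12 rows; each row is the pose to reach, as a shift and turn from the pose measured when the call began, along the tool's axes at that moment, turning the shorter way round; what a row does not reach only later rows make up. A row lasts 1/10 s, in which the tool goes at most 50 mm and 8.59 degrees, less where a joint would pass 70% of its speed; a pose out of reach is approached as far as the arm can. A call with a number of a shift or a turn outside -1 to 1 is refused whole. A call with a gripper value outside its range is refused whole. OPENING is the opening, from 0 (shut) to 1 (fully open), set as the call begins (- or left out, the last holds). The fingers move at their own pace and stop on an object; FORCE is the grip in N (left out, the last holds). Time passes only in rows, so rows that repeat a pose let the fingers close. It gives the time, the measured TCP pose, the force and the opening at its end, in the units of the state.
- robot.get_obs(): the state, without advancing time (a new reading comes with each control period).
- imaging.snapshot(name): name is "side" or "top"; returns the picture (480x640x3 uint8, red, green, blue); there is no depth.
- imaging.calibration(name): a dict with "fx", "fy", "cx", "cy" (pixels), "T" (4x4, takes a point from camera to world coordinates). Camera axes: x right, y up, looking along -z (the intrinsics and any distortion apply to the point x, -y, -z); pixel columns grow to the right and rows downward; lengths in mm; the calibration is good to about 2 mm. A picture is of the moment at which its call begins. calibration takes no time and is no camera call.
- sign_off(): hands the job in, once; it reports no verdict.
Trained networks look in the newest picture that a camera, given by its name, has taken for a name from the list of things; names that differ only in an ending like _2 or _b are one class to them, and where a whole thing is asked for, a point or a joint stands for the part that bears it (a point fixed in the world has none). Each returns a list of dicts, best first, with "conf" (0 to 1); they miss things now and then, are a little off and sometimes report something else, mostly with a low value. They report only what shows in the picture. A call takes as long as a camera call. They do not tell look-alikes from the thing itself.
- imaging.recognise(target, camera): "rect" ([left, top, width, height] in pixels, round what is visible of it).
- imaging.tip_of(target, camera): "at" ([column, row] in pixels: a listed point, or the origin of a listed thing).
The state is a dict: "t": time; "joints": joint angles; "dq": joint speeds; "joint_torque": joint torques, N m; "eef_pos": TCP position; "orientation": TCP orientation; "wrist_force": force on the tool from outside, world axes, zero at the start; "torque": the same for the moment, N m; "grip_width": finger opening in mm.
Only numpy, scipy, OpenCV 4.12 (cv2) and the standard library are available. Lean on these libraries where they do the work, as an engineer would, in place of code of your own. Each camera call takes 0.05 s, during which the arm holds its last target. There are 200 camera calls.

## Working session

There is one attempt and no reset: what is moved stays moved. The work goes in short steps, Python scripts to look and compute and a shell command to move; the robot and the scene stay as the last step left them, time stands still between calls to the robot, and variables do not carry over. Pictures are saved under pics/ and viewed, about 12 in all and at most 16, crops included, and the job is handed in when it is done.

```bash
ls; mkdir -p pics; python3 - <<'E'
from station import robot, imaging
import cv2,numpy as np
np.set_printoptions(precision=3,suppress=True)
for c in ("top","side"):
    im=imaging.snapshot(c); cv2.imwrite(f"pics/{c}0.png",im[:,:,::-1])
    k=imaging.calibration(c); print(c,{a:(np.array(b)) for a,b in k.items()})
    for n in "tray coaster caddy dish mug lid bottle copper_pod green_pod jug".split():
        r=imaging.recognise(n,c); p=imaging.tip_of(n,c)
        print(n,[(np.round(x['rect']),round(x['conf'],2)) for x in r[:3]],[(np.round(x['at'],1),round(x['conf'],2)) for x in p[:3]])
o=robot.get_obs(); print(o)
E
```

```text
pics
top {'fx': array(577.05), 'fy': array(577.05), 'cx': array(313.039), 'cy': array(241.795), 'T': array([[  -0.004,    0.998,   -0.059,  374.267],
       [  -1.   ,   -0.003,    0.009,  -27.045],
       [   0.009,    0.06 ,    0.998, 1320.978],
       [   0.   ,    0.   ,    0.   ,    1.   ]])}
tray [(array([119., 151., 173., 127.]), 0.98)] [(array([205.5, 214.2]), 0.66), (array([194.5, 251.7]), 0.19)]
coaster [(array([238., 168.,  35.,  36.]), 0.59), (array([120., 148., 173., 132.]), 0.25)] [(array([256.1, 186.1]), 0.62)]
caddy [(array([125., 173.,  44.,  49.]), 0.63)] [(array([149.5, 197.5]), 0.9)]
dish [(array([180., 237.,  34.,  31.]), 0.79)] [(array([194.1, 252.1]), 0.86)]
mug [(array([303., 169.,  43.,  33.]), 0.9)] [(array([328. , 190.1]), 0.6)]
lid [(array([476., 223.,  30.,  31.]), 0.82), (array([424., 221.,  30.,  33.]), 0.69), (array([415., 286.,  30.,  32.]), 0.56)] [(array([440.6, 237.9]), 0.89), (array([490.8, 239.8]), 0.65), (array([423.2, 301.4]), 0.63)]
bottle [(array([421., 167.,  37.,  31.]), 0.86)] [(array([435.3, 184.7]), 0.69), (array([193.4, 249.9]), 0.26)]

[... 1514 characters left out ...]
 0.81)]
green_pod [(array([373., 288.,  19.,  17.]), 0.8), (array([318., 342.,  33.,  34.]), 0.18)] [(array([386.8, 296.5]), 0.52)]
jug [(array([305., 281.,  35.,  39.]), 0.95)] [(array([320.2, 303.2]), 0.69), (array([335.7, 361.6]), 0.3)]
{'t': 2.1, 'joints': array([ 1.103,  0.398,  0.045,  1.537, -0.019,  1.207, -0.051]), 'dq': array([-0.001, -0.   , -0.   ,  0.001,  0.002, -0.   , -0.   ]), 'joint_torque': array([  0.   , -47.5  ,   1.363, -25.452,   0.012,   0.001,  -0.   ]), 'eef_pos': array([ 234.389, -606.3  ,  202.749]), 'orientation': array([-1.361,  0.933, -0.933]), 'wrist_force': array([0.752, 0.811, 0.357]), 'torque': array([0.009, 0.013, 0.011]), 'grip_width': 85.36004369672044}
```

View pics/top0.png

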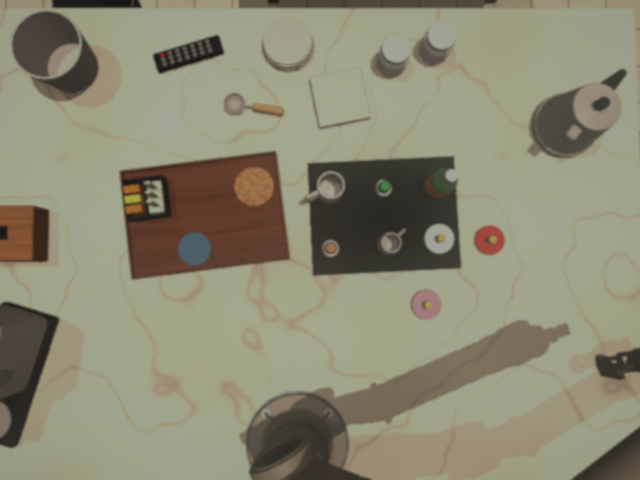

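View pics/side0.png

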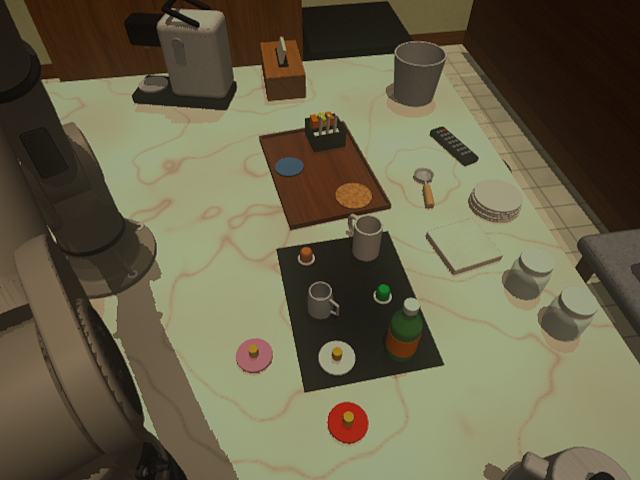

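The top view shows the tray at left (caddy 150,198; coaster 254,186; dish 194,250). On the mat are the mug (330,187, handle to lower-left), green pod (384,187), bottle (cap 451,175), copper pod (330,247), jug (391,243) and white lid (440,238). The pink and red lids (427,304 / 490,240) lie off the mat. The side view agrees, with the white lid at (337,358).

```bash
cat > h.py <<'E'
import numpy as np, cv2
from scipy.spatial.transform import Rotation as R
from station import robot, imaging
np.set_printoptions(precision=3,suppress=True)
K={c:imaging.calibration(c) for c in ("top","side")}
def ray(c,p):
    k=K[c];T=np.array(k["T"]);d=np.array([(p[0]-k["cx"])/k["fx"],-(p[1]-k["cy"])/k["fy"],-1.])
    return T[:3,3],T[:3,:3]@d
def plane(c,p,z):
    o,d=ray(c,p);return (o+d*(z-o[2])/d[2])[:2]
def proj(c,P):
    k=K[c];T=np.array(k["T"]);q=T[:3,:3].T@(np.array(P,float)-T[:3,3])
    return np.array([k["cx"]+k["fx"]*q[0]/-q[2],k["cy"]-k["fy"]*q[1]/-q[2]])
def blob(im,roi,f):
    "centroid of pixels in roi (l,t,w,h) whose HSV satisfy f -> centre, area, rect"
    l,t,w,h=roi;hs=cv2.cvtColor(im[t:t+h,l:l+w],cv2.COLOR_RGB2HSV).astype(int)
    m=f(hs[...,0],hs[...,1],hs[...,2]).astype(np.uint8)
    n,lab,st,ce=cv2.connectedComponentsWithStats(m)
    if n<2:return None
    i=1+np.argmax(st[1:,4]);return ce[i]+[l,t],st[i,4],st[i,:4]+[l,t,0,0]
def delta(xyz,yaw=None):
    "rows from present pose to TCP xyz (world), fingers down; yaw=jaw (tool x) direction in world, deg; None keeps it"
    o=robot.get_obs();A=R.from_rotvec(o["orientation"]);M=A.as_matrix()
    if yaw is None: yaw=np.degrees(np.arctan2(M[1,0],M[0,0]))
    best=None
    for s in (0,180):
        a=np.radians(yaw+s);x=np.array([np.cos(a),np.sin(a),0]);y=np.array([0,0,-1.])
        B=R.from_matrix(np.c_[x,y,np.cross(x,y)]);r=(A.inv()*B).as_rotvec()
        if best is None or np.linalg.norm(r)<np.linalg.norm(best):best=r
    sh=M.T@(np.array(xyz)-o["eef_pos"])/1000
    return np.r_[sh,best/np.pi].round(4)
E
python3 - <<'E'
from h import *
o=robot.get_obs();print(R.from_rotvec(o["orientation"]).as_matrix(),robot.pinch_z)
T=cv2.imread("pics/top0.png")[:,:,::-1].copy();S=cv2.imread("pics/side0.png")[:,:,::-1].copy()
def both(n,rt,rs,f,z):
    a=blob(T,rt,f);b=blob(S,rs,f)
    print(n,"top",a and (a[0],a[1],plane("top",a[0],z)),"side",b and (b[0],b[1],plane("side",b[0],z)))
both("dish",(170,225,50,50),(265,150,50,35),lambda h,s,v:(h>95)&(h<125)&(s>70),12)
both("coaster",(228,160,52,52),(328,175,50,40),lambda h,s,v:(h>5)&(h<20)&(v>130),11)
both("lidw",(420,218,40,40),(312,338,50,42),lambda h,s,v:(v>130)&(s<60),15)
both("knob",(420,218,40,40),(312,338,50,42),lambda h,s,v:(v>90)&(s>110),32)
both("cap",(435,160,35,30),(395,292,35,25),lambda h,s,v:(v>120)&(s<60),145)
both("copper",(318,235,25,25),(292,240,30,28),lambda h,s,v:(h<15)&(s>100)&(v>70),22)
both("copperfl",(318,235,25,25),(292,240,30,28),lambda h,s,v:(v>80),5)
both("mugtop",(300,165,50,45),(340,205,50,60),lambda h,s,v:(v>70),88)
both("green",(370,175,28,25),(370,280,30,28),lambda h,s,v:(h>50)&(h<85)&(s>100)&(v>60),22)
for n,z,t,s in [("coaster",6,(256.1,186.1),(352.7,196.6)),("caddy",6,(149.5,197.5),(328,138.2)),("dish",6,(194.1,252.1),(288.8,166.9)),("tray",0,(205.5,214.2),(318.4,169.5)),
 ("mug",3,(328,190.1),(363.3,246.7)),("lid",3,(440.6,237.9),(335.3,360.3)),("bottle",3,(435.3,184.7),(400,347.8)),("copper",3,(328.5,247.1),(306,257.4)),("green",3,(381.8,183.6),(386.8,296.5)),("jug",3,(387.8,247.9),(320.2,303.2))]:
    print("tip",n,plane("top",t,z),plane("side",s,z))
a=cv2.resize(T[150:280,290:470],None,fx=4,fy=4,interpolation=2);cv2.imwrite("pics/mat.png",a[:,:,::-1])
E
```

```text
[[ 0.361  0.     0.933]
 [-0.933 -0.     0.361]
 [ 0.    -1.     0.   ]] 18.700000000000003
dish top (array([189. , 239.5]), np.int32(4), array([458.414, 242.124])) side (array([288.898, 166.11 ]), np.int32(372), array([435.2  , 230.471]))
coaster top (array([253.658, 185.929]), np.int32(1142), array([580.672,  95.946])) side (array([353.289, 195.072]), np.int32(692), array([577.796,  96.588]))
lidw top (array([438.917, 238.285]), np.int32(576), array([ 459.135, -325.351])) side (array([336.598, 357.817]), np.int32(783), array([ 456.509, -326.161]))
knob top (array([440.4, 237.9]), np.int32(30), array([ 458.884, -324.817])) side (array([337.   , 351.169]), np.int32(71), array([ 457.511, -321.998]))
cap top (array([459.956, 174.148]), np.int32(541), array([ 582.996, -341.335])) side (array([411.681, 303.859]), np.int32(163), array([ 580.45 , -315.283]))
copper top (array([330.235, 247.553]), np.int32(85), array([438.54 , -77.887])) side (array([305.925, 254.238]), np.int32(160), array([435.558, -80.459]))
copperfl top (array([330.265, 247.859]), np.int32(249), array([438.68 , -78.617]
[... 163 characters left out ...]
e (array([364.793, 229.075]), np.int32(1874), array([558.214, -87.625]))
green top (array([384.657, 185.786]), np.int32(70), array([ 578.549, -202.3  ])) side (array([383.526, 290.414]), np.int32(133), array([ 576.2  , -198.891]))
tip coaster [581.051  90.817] [576.63   96.675]
tip caddy [555.365 334.399] [557.996 340.447]
tip dish [430.022 231.515] [435.15  234.615]
tip tray [517.269 207.3  ] [511.143 218.726]
tip mug [571.85 -74.23] [566.944 -63.394]
tip lid [ 460.787 -331.976] [ 454.731 -324.657]
tip bottle [ 583.778 -321.822] [ 579.071 -318.415]
tip copper [440.531 -74.666] [436.322 -73.683]
tip green [ 586.628 -198.328] [ 584.342 -201.86 ]
tip jug [ 438.237 -210.456] [ 447.624 -196.637]
```

View pics/mat.png

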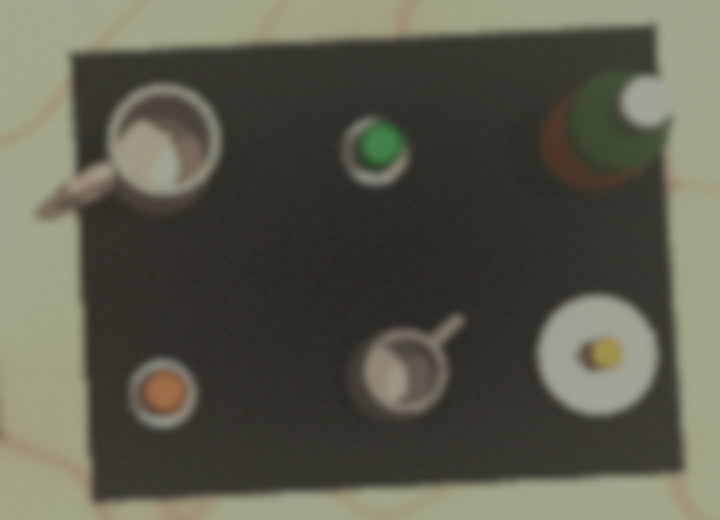

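The crop shows the mug rim at top-image (330.4,184.9), the handle tip about (300,203), the bottle cap at (450.9,174.9), and the jug handle pointing up-right.

```bash
python3 - <<'E'
from h import *
c=np.array([-1.2,.5])
m=plane("top",(330.4,184.9),88)+c; hd=plane("top",(300.2,203),50)+c
print("mug",m,"handle",hd-m,"handle deg",np.degrees(np.arctan2(*(hd-m)[::-1])))
print("cap",plane("top",(450.9,174.9),153)+c,plane("side",(411.7,302),151))
T=cv2.imread("pics/top0.png")
h=cv2.cvtColor(T,cv2.COLOR_BGR2HSV).astype(int)
m8=((h[...,2]<110)).astype(np.uint8); m8[:140]=0;m8[290:]=0;m8[:,:110]=0;m8[:,300:]=0
n,l,st,ce=cv2.connectedComponentsWithStats(m8);i=1+np.argmax(st[1:,4])
cn,_=cv2.findContours((l==i).astype(np.uint8),0,2);r=cv2.minAreaRect(cn[0])
ap=cv2.approxPolyDP(cn[0],8,True)[:,0];print(st[i],r,ap.tolist())
P=np.array([plane("top",p,16)+c for p in cv2.boxPoints(r)]);print(P,P.mean(0),[np.linalg.norm(P[j]-P[j-1]) for j in range(4)],[np.degrees(np.arctan2(*(P[j]-P[j-1])[::-1])) for j in range(4)])
k=T[225:275,170:220];hs=h[225:275,170:220];mm=((hs[...,0]>90)&(hs[...,0]<125)&(hs[...,1]>40)).astype(np.uint8)
n,l,st,ce=cv2.connectedComponentsWithStats(mm);i=1+np.argmax(st[1:,4]);print("dish",st[i],plane("top",ce[i]+[170,225],12)+c)
print("to mug above",delta([*m,160],np.degrees(np.arctan2(*(hd-m)[::-1]))+90))
E
```

```text
mug [569.174 -75.919] handle [-34.195  65.62 ] handle deg 117.5243058999204
cap [ 578.864 -320.093] [ 579.479 -315.508]
[  120   152   169   127 15156] ((203.60989379882812, 214.8282470703125), (109.02837371826172, 158.6550750732422), 82.80076599121094) [[275, 153], [121, 171], [132, 278], [288, 258]]
[[614.377 404.263]
 [659.463  46.325]
 [412.109  15.448]
 [368.629 369.628]] [513.644 208.916] [np.float64(248.17639381161942), np.float64(360.7667109798496), np.float64(249.27431163961998), np.float64(356.8394379967339)] [np.float64(8.022352838201467), np.float64(-82.82075142334654), np.float64(-172.88448316887508), np.float64(96.99867221284052)]
dish [  9   8  31  32 764] [436.582 230.67 ]
to mug above [-0.374  0.043  0.503 -0.     0.465  0.   ]
```

```bash
python3 -m creep '[[[-0.374,0.02,0.503,0,0.465,0],[-0.374,0.02,0.503,0,0.465,0],[-0.374,0.02,0.503,0,0.465,0],[-0.374,0.02,0.503,0,0.465,0],[-0.374,0.02,0.503,0,0.465,0],[-0.374,0.02,0.503,0,0.465,0],[-0.374,0.02,0.503,0,0.465,0],[-0.374,0.02,0.503,0,0.465,0],[-0.374,0.02,0.503,0,0.465,0],[-0.374,0.02,0.503,0,0.465,0],[-0.374,0.02,0.503,0,0.465,0],[-0.374,0.02,0.503,0,0.465,0]]]' 1 40
python3 - <<'E'
from h import *
print(delta([569.2,-75.9,140],27.5),robot.get_obs()["joints"])
E
```

```text
t: 3.3
eef_pos: [534.4, -131.2, 185.2]
orientation: [-0.474, 1.954, -1.956]
wrist_force: [0.8, 0.1, 0.2]
grip_width: 85.8
[-0.056  0.045 -0.033 -0.    -0.001 -0.   ] [ 0.231  0.236 -0.081  1.798  0.022  1.108 -2.522]
```

```bash
python3 -m creep '[[[-0.056,0.045,-0.033,0,0,0],[-0.056,0.045,-0.033,0,0,0],[-0.056,0.045,-0.033,0,0,0],[-0.056,0.045,-0.033,0,0,0]]]'
python3 - <<'E'
from h import *
t=imaging.snapshot("top");s=imaging.snapshot("side")
a=cv2.resize(t[150:230,280:400],None,fx=4,fy=4,interpolation=2);b=cv2.resize(s[140:280,300:440],None,fx=2.3,fy=2.3,interpolation=2)
H=max(a.shape[0],b.shape[0]);o=np.zeros((H,a.shape[1]+b.shape[1],3),np.uint8);o[:a.shape[0],:a.shape[1]]=a;o[:b.shape[0],a.shape[1]:]=b
cv2.imwrite("pics/g1.png",o[:,:,::-1]);e=robot.get_obs()["eef_pos"];print(e,proj("top",e),proj("side",e),delta([569.2,-75.9,48],27.5))
E
```

```text
t: 3.7
eef_pos: [568.8, -76.2, 139.8]
orientation: [-0.477, 1.954, -1.956]
wrist_force: [-0.5, -0.8, 0.2]
grip_width: 85.6
[569.045 -78.138 140.927] [332.242 181.484] [371.058 206.856] [-0.001  0.093 -0.002 -0.001 -0.002 -0.   ]
```

View pics/g1.png

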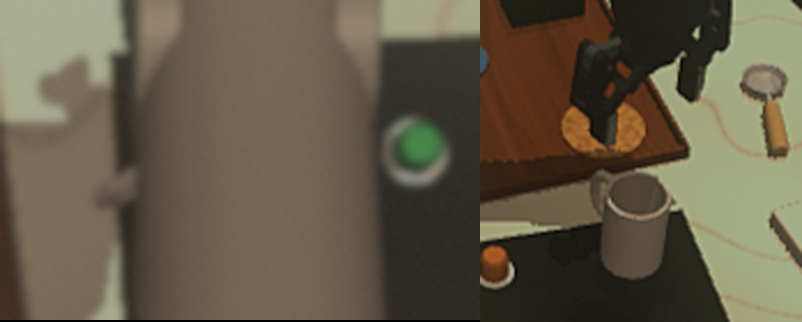

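The side crop shows the open jaws straddling the mug, clear of its handle (handle at upper left). I'll descend and grip.

```bash
python3 -m creep '[[[0,0.045,0,0,0,0],[0,0.07,0,0,0,0],[0,0.092,0,0,0,0],[0,0.092,0,0,0,0],[0,0.092,0,0,0,0]]]'
python3 -m creep '[[[0,0,0,0,0,0],[0,0,0,0,0,0],[0,0,0,0,0,0],[0,0,0,0,0,0],[0,0,0,0,0,0],[0,0,0,0,0,0],[0,0,0,0,0,0],[0,0,0,0,0,0]]]' 0 40
python3 -m creep '[[[0,-0.05,0,0,0,0],[0,-0.09,0,0,0,0],[0,-0.09,0,0,0,0]]]'
python3 - <<'E'
from h import *
print([delta([578.5,96.3,z],a) for z,a in ((130,27.5),(57,27.5))])
print([robot.get_obs()["eef_pos"] for i in range(4)], robot.get_obs()["joints"])
E
```

```text
t: 4.3
eef_pos: [569.5, -79.7, 50.0]
orientation: [-0.469, 1.954, -1.96]
wrist_force: [1.2, -0.1, -0.6]
grip_width: 85.4
t: 5.1
eef_pos: [571.6, -80.3, 52.4]
orientation: [-0.464, 1.951, -1.961]
wrist_force: [-0.1, 0.2, 5.2]
grip_width: 55.9
t: 5.4
eef_pos: [576.2, -80.4, 149.7]
orientation: [-0.449, 1.941, -1.96]
wrist_force: [1.4, -1.3, -0.9]
grip_width: 55.8
[array([-0.082,  0.019, -0.157, -0.004, -0.003, -0.005]), array([-0.081,  0.092, -0.158, -0.004, -0.003, -0.005])]
[array([576.199, -80.434, 149.701]), array([576.199, -80.434, 149.701]), array([576.199, -80.434, 149.701]), array([576.199, -80.434, 149.701])] [ 0.153  0.311 -0.11   1.783  0.043  1.029 -2.643]
```

```bash
python3 - <<'E'
from h import *
s=imaging.snapshot("side");b=cv2.resize(s[100:300,270:450],None,fx=3,fy=3,interpolation=2)
cv2.imwrite("pics/g2.png",b[:,:,::-1]);o=robot.get_obs();print(o["eef_pos"],o["grip_width"],proj("side",o["eef_pos"]),R.from_rotvec(o["orientation"]).as_matrix())
E
```

```text
[573.758 -80.317 146.421] 56.08548578034551 [373.883 205.358] [[-0.891  0.016  0.455]
 [-0.455 -0.004 -0.891]
 [-0.012 -1.     0.011]]
```

View pics/g2.png

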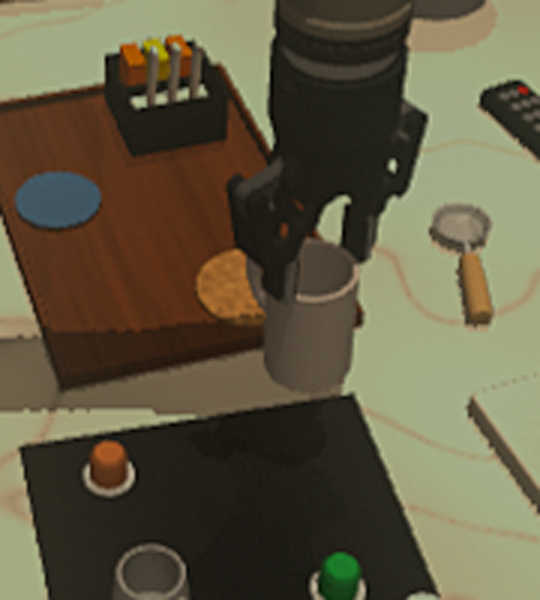

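The mug hangs in the jaws at (315,268) in the crop, roughly centred and clear of everything. I'll carry it over the coaster.

```bash
python3 -m creep '[[[-0.02,0.005,-0.04,0,0,0],[-0.042,0.01,-0.08,0,0,0],[-0.062,0.015,-0.12,-0.004,-0.003,-0.005],[-0.082,0.019,-0.157,-0.004,-0.003,-0.005],[-0.082,0.019,-0.157,-0.004,-0.003,-0.005],[-0.082,0.019,-0.157,-0.004,-0.003,-0.005],[-0.082,0.019,-0.157,-0.004,-0.003,-0.005]]]'
python3 - <<'E'
from h import *
s=imaging.snapshot("side");t=imaging.snapshot("top");b=cv2.resize(s[90:270,270:450],None,fx=3,fy=3,interpolation=2)
cv2.imwrite("pics/g3.png",b[:,:,::-1]);o=robot.get_obs();e=o["eef_pos"];print(e,proj("side",e))
z=e[2]-48;q=proj("side",[e[0],e[1],z]);print("mug bottom pred crop px",(q-[270,90])*3,"front edge",(proj("side",[e[0],e[1]-30,z])-[270,90])*3,
 "right",(proj("side",[e[0]+30,e[1],z])-[270,90])*3,"rim ctr",(proj("side",[e[0],e[1],z+85])-[270,90])*3)
print(delta([578.5,96.3,70],27.5))
E
```

```text
t: 6.15
eef_pos: [574.9, 94.9, 125.6]
orientation: [-0.485, 1.956, -1.957]
wrist_force: [-0.8, -0.7, -2.7]
grip_width: 56.4
[575.482  94.32  126.237] [355.4   158.284]
mug bottom pred crop px [252.479 253.918] front edge [260.735 279.325] right [290.195 249.825] rim ctr [259.247 164.67 ]
[-0.004  0.056 -0.     0.    -0.001  0.002]
```

View pics/g3.png

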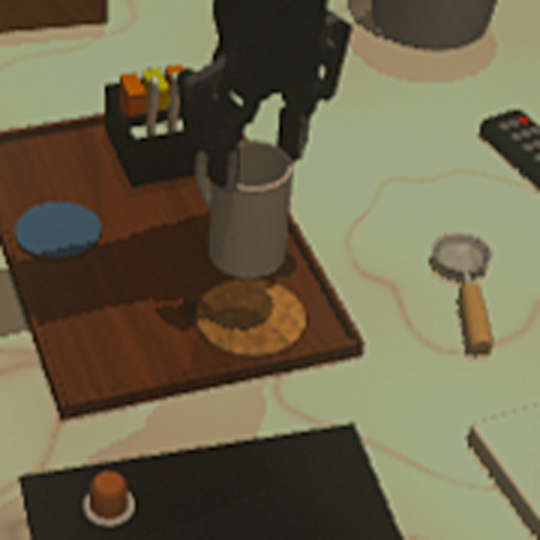

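The mug hangs above the coaster (coaster centre 251,317 in the crop), about 5 mm to -x of the TCP. I'll lower it with that correction, then look once more.

```bash
python3 -m creep '[[[-0.004,0.03,0.002,0,0,0],[-0.008,0.056,0.003,0,0,0],[-0.008,0.058,0.003,0,0,0.001],[-0.008,0.058,0.003,0,0,0.001]]]'
python3 - <<'E'
from h import *
s=imaging.snapshot("side");b=cv2.resize(s[140:230,300:420],None,fx=5,fy=5,interpolation=2)
o=robot.get_obs();e=o["eef_pos"]
def circ(c,r,col):
    p=np.array([(proj("side",[c[0]+r*np.cos(a),c[1]+r*np.sin(a),c[2]])-[300,140])*5+2 for a in np.linspace(0,6.3,60)]);cv2.polylines(b,[p.astype(int)],False,col,1)
circ((578.5,96.3,11),45,(0,255,0))
circ((578.5,96.3,11),30,(255,0,0))
cv2.imwrite("pics/g4.png",b[:,:,::-1]);print(e)
E
```

```text
t: 6.65
eef_pos: [583.2, 93.9, 67.9]
orientation: [-0.479, 1.958, -1.957]
wrist_force: [0.5, 0.7, -1.7]
grip_width: 56.0
[584.13   94.394  68.966]
```

View pics/g4.png

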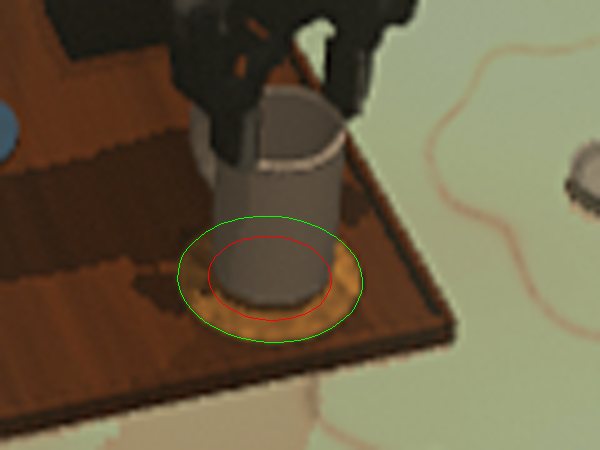

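Green outlines the coaster well, and the mug's base (centre 273 against 270) is on target with about 9 mm left to drop.

```bash
python3 -m creep '[[[0,0.004,0,0,0,0],[0,0.007,0,0,0,0],[0,0.007,0,0,0,0]]]'
python3 -m creep '[[[0,0.001,0,0,0,0],[0,0.002,0,0,0,0],[0,0.002,0,0,0,0]]]'
```

```text
t: 7.0
eef_pos: [584.2, 94.3, 62.3]
orientation: [-0.476, 1.957, -1.956]
wrist_force: [-0.3, -0.6, -3.1]
grip_width: 56.1
t: 7.3
eef_pos: [584.4, 94.4, 60.5]
orientation: [-0.475, 1.957, -1.955]
wrist_force: [-0.1, 0.4, -1.9]
grip_width: 56.2
```

```bash
python3 -m creep '[[[0,0.001,0,0,0,0],[0,0.002,0,0,0,0],[0,0.002,0,0,0,0]]]'
python3 -m creep '[[[0,0.001,0,0,0,0],[0,0.0015,0,0,0,0],[0,0.0015,0,0,0,0]]]'
```

```text
t: 7.6
eef_pos: [584.9, 94.4, 60.2]
orientation: [-0.475, 1.956, -1.956]
wrist_force: [-2.1, -1.2, 8.5]
grip_width: 55.9
t: 7.9
eef_pos: [585.0, 94.3, 60.2]
orientation: [-0.475, 1.956, -1.956]
wrist_force: [-2.5, -1.1, 8.5]
grip_width: 56.4
```

Contact at z=60. I'll release, rise, and go for the lid.

```bash
python3 -m creep '[[[0,0,0,0,0,0],[0,0,0,0,0,0],[0,0,0,0,0,0],[0,0,0,0,0,0],[0,0,0,0,0,0],[0,0,0,0,0,0]]]' 1
python3 -m creep '[[[0,-0.04,0,0,0,0],[0,-0.08,0,0,0,0],[0,-0.12,0,0,0,0],[0,-0.13,0,0,0,0],[0,-0.13,0,0,0,0]]]'
python3 - <<'E'
from h import *
s=imaging.snapshot("side");t=imaging.snapshot("top")
print(delta([458,-324,120],-50),delta([458,-324,120],0),robot.get_obs()["joints"])
E
```

```text
t: 8.5
eef_pos: [585.0, 94.3, 60.0]
orientation: [-0.475, 1.956, -1.956]
wrist_force: [0.4, 0.6, -0.8]
grip_width: 85.5
t: 9.0
eef_pos: [586.5, 94.7, 192.3]
orientation: [-0.47, 1.954, -1.954]
wrist_force: [0.5, 0.7, -0.5]
grip_width: 85.2
[ 0.304  0.069  0.314 -0.     0.429  0.001] [0.304 0.069 0.314 0.    0.152 0.001] [-0.17   0.307 -0.077  1.695  0.026  1.143 -2.92 ]
```

```bash
python3 -m creep '[[[0.304,0,0.314,0,-0.5,0],[0.304,0,0.314,0,-0.5,0],[0.304,0,0.314,0,-0.5,0],[0.304,0,0.314,0,-0.5,0],[0.304,0,0.314,0,-0.5,0],[0.304,0,0.314,0,-0.5,0],[0.304,0,0.314,0,-0.5,0],[0.304,0.02,0.314,0,-0.5,0],[0.304,0.04,0.314,0,-0.5,0],[0.304,0.069,0.314,0,-0.5,0],[0.304,0.069,0.314,0,-0.5,0],[0.304,0.069,0.314,0,-0.5,0]]]' 0.6
python3 - <<'E'
from h import *
s=imaging.snapshot("side")
t=imaging.snapshot("top")
k=blob(s,(300,330,80,60),lambda h,s,v:(v>90)&(s>110));print(k, plane("side",k[0],32))
print(delta([458,-323.5,60],-62.5),delta([458,-323.5,17],-62.5),robot.get_obs()["joints"])
e=robot.get_obs()["eef_pos"];print(e,proj("side",e))
b=cv2.resize(s[290:390,270:420],None,fx=4,fy=4,interpolation=2)
def circ(c,r,col):
    p=np.array([(proj("side",[c[0]+r*np.cos(a),c[1]+r*np.sin(a),c[2]])-[270,290])*4+2 for a in np.linspace(0,6.3,60)]);cv2.polylines(b,[p.astype(int)],False,col,1)
circ((458,-323.5,15),34,(0,255,0));circ((458,-323.5,37),9,(0,255,0))
cv2.imwrite("pics/g5.png",b[:,:,::-1])
E
```

```text
t: 10.3
eef_pos: [454.0, -324.2, 115.9]
orientation: [-1.399, 0.86, -0.844]
wrist_force: [0.8, -0.4, 0.3]
grip_width: 51.4
(array([336.746, 350.873]), np.int32(71), array([332, 347,  10,   9])) [ 457.17  -321.351]
[ 0.001  0.058  0.002  0.002 -0.002 -0.002] [ 0.001  0.101  0.002  0.002 -0.002 -0.002] [ 0.573  0.322 -0.04   1.845  0.017  0.981 -0.57 ]
[ 455.881 -323.642  117.594] [337.798 327.205]
```

View pics/g5.png

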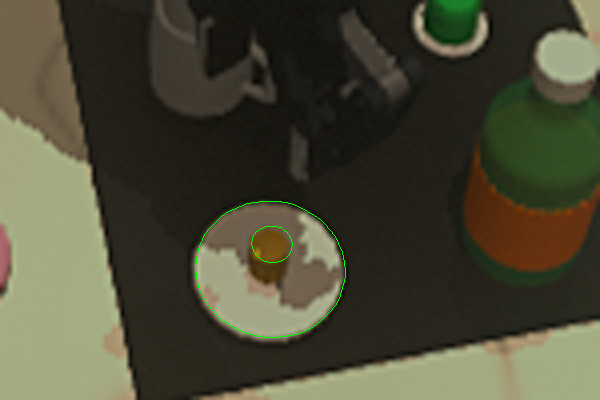

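The lid outline at (458,-323.5) fits and the open jaws sit above it. Descending.

```bash
python3 -m creep '[[[0.001,0.04,0.002,0.002,0,-0.002],[0.001,0.075,0.002,0.002,-0.002,-0.002],[0.001,0.096,0.002,0.002,-0.002,-0.002],[0.001,0.099,0.002,0.002,-0.002,-0.002],[0.001,0.099,0.002,0.002,-0.002,-0.002]]]'
python3 - <<'E'
from h import *
print(delta([458,-323.5,17.5],-62.5),robot.get_obs()["wrist_force"])
E
```

```text
t: 10.9
eef_pos: [457.0, -322.7, 17.9]
orientation: [-1.399, 0.847, -0.847]
wrist_force: [-0.3, -0.9, -0.0]
grip_width: 50.9
[ 0.001  0.     0.001 -0.     0.001 -0.   ] [-0.327 -0.943 -0.033]
```

```bash
python3 -m creep '[[[0,0,0,0,0,0],[0,0,0,0,0,0],[0,0,0,0,0,0],[0,0,0,0,0,0],[0,0,0,0,0,0],[0,0,0,0,0,0],[0,0,0,0,0,0]]]' 0 40
python3 -m creep '[[[0,-0.04,0,0,0,0],[0,-0.08,0,0,0,0],[0,-0.12,0,0,0,0],[0,-0.16,0,0,0,0],[0,-0.16,0,0,0,0]]]'
python3 - <<'E'
from h import *
s=imaging.snapshot("side");t=imaging.snapshot("top")
print(imaging.tip_of("mug","top")[:1],imaging.tip_of("mug","side")[:1])
a=cv2.resize(t[150:220,210:290],None,fx=5,fy=5,interpolation=2);b=cv2.resize(s[140:220,310:390],None,fx=5,fy=5,interpolation=2)
def circ(im,cam,c,r,off,col):
    p=np.array([(proj(cam,[c[0]+r*np.cos(a),c[1]+r*np.sin(a),c[2]])-off)*5+2 for a in np.linspace(0,6.3,60)]);cv2.polylines(im,[p.astype(int)],False,col,1)
for r,z in((45,11),(30,96)):
    circ(a,"top",(579.7,95.8,z),r,[210,150],(0,255,0));circ(b,"side",(578.5,96.3,z),r,[310,140],(0,255,0))
o=np.zeros((400,800,3),np.uint8);o[:350,:400]=a;o[:,400:]=b
cv2.imwrite("pics/g6.png",o[:,:,::-1])
print(delta([578.5,96.3,160],-62.5),robot.get_obs()["eef_pos"])
E
```

```text
t: 11.6
eef_pos: [457.0, -322.8, 17.9]
orientation: [-1.399, 0.847, -0.848]
wrist_force: [0.1, -0.5, -1.2]
grip_width: 0.2
t: 12.1
eef_pos: [460.7, -325.3, 184.3]
orientation: [-1.399, 0.837, -0.858]
wrist_force: [0.2, -0.5, -0.2]
grip_width: -0.5
[{'at': [255.6, 184.9], 'conf': 0.75}] []
[-0.314  0.017  0.302  0.     0.001 -0.001] [ 456.016 -322.274  176.576]
```

View pics/g6.png

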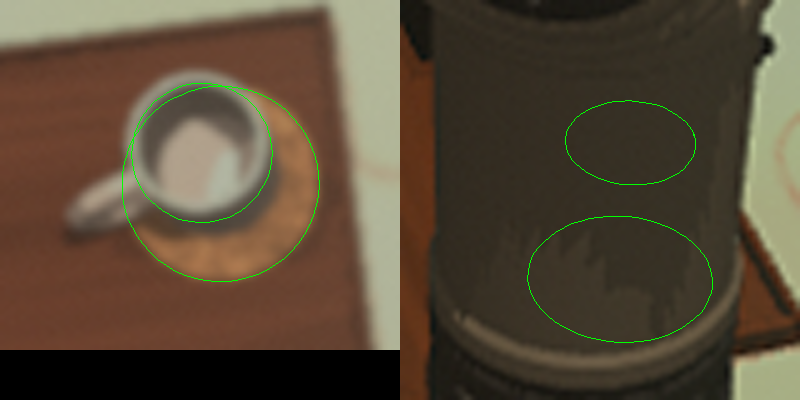

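The top crop shows the mug rim at (198,141) against the expected (202,152), so it is about 5 mm too far in +x. The lid grasp missed (width 0), so I'll look at the lid.

```bash
python3 - <<'E'
from h import *
s=imaging.snapshot("side")
e=robot.get_obs()["eef_pos"];print(e,proj("side",e))
k=blob(s,(290,320,100,70),lambda h,s,v:(v>90)&(s>110)&(h>18));print(k)
b=s[190:400,230:450].copy();b=cv2.resize(b,None,fx=2.7,fy=2.7,interpolation=2)
cv2.circle(b,((proj("side",e)-[230,190])*2.7).astype(int).tolist(),4,(255,0,0),1)
cv2.imwrite("pics/g7.png",b[:,:,::-1])
E
```

```text
[ 455.858 -322.18   176.238] [338.804 306.816]
(array([336.208, 351.943]), np.int32(53), array([332, 348,   9,   9]))
```

View pics/g7.png

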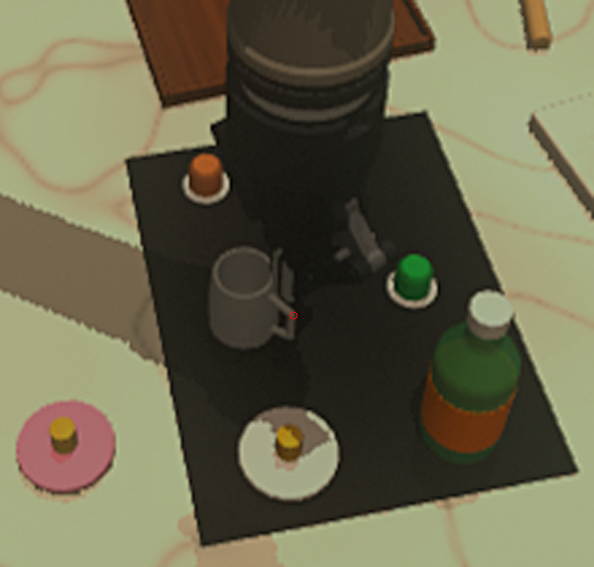

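The lid is untouched: its knob is still at (288,440) in the crop. The fingers close visibly above the predicted TCP point, so the true tips seem higher than the reported TCP. I'll check the tip against a bright background.

```bash
python3 - <<'E'
from h import *
print(delta([365,-345,90],-62.5))
E
```

```text
[-0.022  0.086 -0.091  0.     0.001 -0.001]
```

```bash
python3 -m creep '[[[-0.011,0.04,-0.045,0,0,0],[-0.022,0.07,-0.091,0,0,0],[-0.022,0.086,-0.091,0,0,0],[-0.022,0.086,-0.091,0,0,0],[-0.022,0.086,-0.091,0,0,0]]]'
python3 - <<'E'
from h import *
s=imaging.snapshot("side")
o=robot.get_obs();e=o["eef_pos"];print(e,proj("side",e),R.from_rotvec(o["orientation"]).as_matrix())
b=s[220:400,180:400].copy();b=cv2.resize(b,None,fx=3,fy=3,interpolation=2)
for dz,c in((0,(255,0,0)),(20,(0,255,0)),(40,(0,0,255))):
    cv2.circle(b,((proj("side",e+[0,0,dz])-[180,220])*3+1).astype(int).tolist(),3,c,1)
cv2.imwrite("pics/g8.png",b[:,:,::-1])
E
```

```text
t: 12.85
eef_pos: [365.3, -344.2, 90.0]
orientation: [-1.398, 0.851, -0.844]
wrist_force: [0.5, 0.3, -0.0]
grip_width: -0.2
[ 366.872 -344.596   91.028] [286.693 353.866] [[ 0.464 -0.     0.886]
 [-0.886  0.002  0.464]
 [-0.002 -1.     0.   ]]
```

View pics/g8.png

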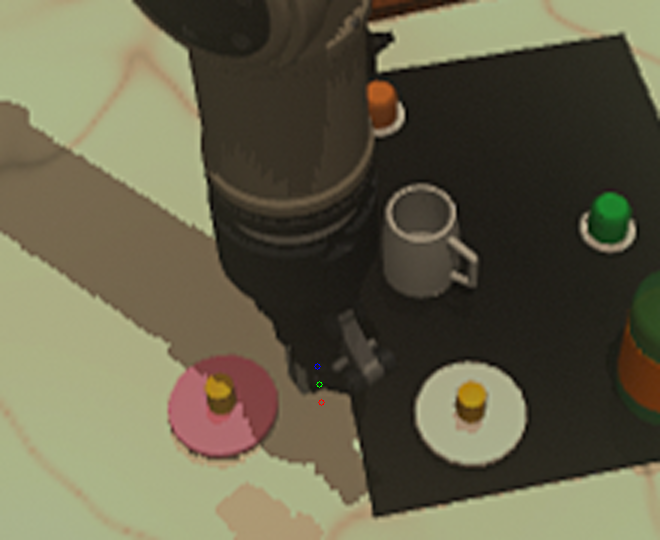

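The lowest point of the shut fingers appears around (320,393), about 10 mm above the reported TCP. I'll confirm with a gentle touch on the bare counter.

```bash
python3 -m creep '[[[0,0.04,0,0,0,0],[0,0.07,0,0,0,0],[0,0.078,0,0,0,0],[0,0.082,0,0,0,0],[0,0.082,0,0,0,0],[0,0.082,0,0,0,0]]]'
python3 -m creep '[[[0,0.003,0,0,0,0],[0,0.004,0,0,0,0],[0,0.004,0,0,0,0],[0,0.004,0,0,0,0]]]'
```

```text
t: 13.5
eef_pos: [368.4, -345.3, 10.5]
orientation: [-1.399, 0.845, -0.847]
wrist_force: [0.2, 0.2, -0.1]
grip_width: -0.0
t: 13.9
eef_pos: [368.3, -345.4, 6.7]
orientation: [-1.399, 0.845, -0.848]
wrist_force: [0.7, 0.1, -0.2]
grip_width: 0.2
```

```bash
python3 -m creep '[[[0,0.002,0,0,0,0],[0,0.004,0,0,0,0],[0,0.004,0,0,0,0]]]'
python3 -m creep '[[[0,0.002,0,0,0,0],[0,0.003,0,0,0,0],[0,0.003,0,0,0,0]]]'
python3 -m creep '[[[0,0.002,0,0,0,0],[0,0.003,0,0,0,0],[0,0.003,0,0,0,0]]]'
```

```text
t: 14.2
eef_pos: [368.1, -345.1, 2.3]
orientation: [-1.399, 0.845, -0.847]
wrist_force: [-0.5, -0.6, 0.4]
grip_width: 0.3
t: 14.5
eef_pos: [367.9, -345.0, -0.9]
orientation: [-1.399, 0.846, -0.847]
wrist_force: [-0.5, -1.0, -0.1]
grip_width: 0.0
t: 14.8
eef_pos: [367.8, -344.9, -4.1]
orientation: [-1.399, 0.846, -0.846]
wrist_force: [-0.5, -0.1, 0.3]
grip_width: -0.1
```

```bash
python3 -m creep '[[[0,0.002,0,0,0,0],[0,0.004,0,0,0,0],[0,0.004,0,0,0,0]]]'
python3 -m creep '[[[0,0.002,0,0,0,0],[0,0.004,0,0,0,0],[0,0.004,0,0,0,0]]]'
python3 -m creep '[[[0,0.002,0,0,0,0],[0,0.003,0,0,0,0],[0,0.003,0,0,0,0]]]'
```

```text
t: 15.1
eef_pos: [367.6, -344.7, -8.4]
orientation: [-1.398, 0.846, -0.846]
wrist_force: [-0.1, -0.5, 1.4]
grip_width: 0.4
t: 15.4
eef_pos: [367.3, -344.4, -12.8]
orientation: [-1.398, 0.847, -0.845]
wrist_force: [-0.4, 0.1, -0.2]
grip_width: -0.2
t: 15.7
eef_pos: [367.2, -344.4, -16.0]
orientation: [-1.398, 0.847, -0.845]
wrist_force: [-0.1, 0.2, 0.2]
grip_width: 0.5
```

```bash
python3 -m creep '[[[0,0.002,0,0,0,0],[0,0.003,0,0,0,0],[0,0.003,0,0,0,0]]]'
python3 -m creep '[[[0,0.002,0,0,0,0],[0,0.002,0,0,0,0],[0,0.002,0,0,0,0]]]'
python3 -m creep '[[[0,0.002,0,0,0,0],[0,0.002,0,0,0,0],[0,0.002,0,0,0,0]]]'
```

```text
t: 16.0
eef_pos: [367.1, -344.2, -19.2]
orientation: [-1.398, 0.848, -0.845]
wrist_force: [-0.0, -0.6, 0.6]
grip_width: 0.1
t: 16.3
eef_pos: [367.0, -344.2, -21.2]
orientation: [-1.398, 0.848, -0.844]
wrist_force: [0.8, -0.2, -0.1]
grip_width: -0.3
t: 16.6
eef_pos: [367.0, -344.1, -23.3]
orientation: [-1.398, 0.848, -0.844]
wrist_force: [0.4, 0.2, 0.2]
grip_width: -0.1
```

```bash
python3 -m creep '[[[0,0.002,0,0,0,0],[0,0.002,0,0,0,0],[0,0.002,0,0,0,0]]]'
python3 -m creep '[[[0,0.002,0,0,0,0],[0,0.002,0,0,0,0],[0,0.002,0,0,0,0]]]'
python3 -m creep '[[[0,0.002,0,0,0,0],[0,0.002,0,0,0,0],[0,0.002,0,0,0,0]]]'
```

```text
t: 16.9
eef_pos: [366.9, -344.1, -25.4]
orientation: [-1.398, 0.848, -0.844]
wrist_force: [0.3, -0.2, -0.6]
grip_width: 0.1
t: 17.2
eef_pos: [366.8, -344.0, -27.5]
orientation: [-1.398, 0.848, -0.844]
wrist_force: [-0.7, -0.4, -0.5]
grip_width: -0.0
t: 17.5
eef_pos: [367.1, -344.3, -28.5]
orientation: [-1.398, 0.848, -0.844]
wrist_force: [-1.5, 1.2, 9.3]
grip_width: 0.1
```

```bash
python3 - <<'E'
from h import *
s=imaging.snapshot("side")
o=robot.get_obs();e=o["eef_pos"];print(e,o["wrist_force"])
b=s[280:400,220:360].copy();b=cv2.resize(b,None,fx=4,fy=4,interpolation=2);b=cv2.convertScaleAbs(b,alpha=1.6)
for dz,c in((0,(255,0,0)),(20,(0,255,0)),(30,(0,0,255))):
    cv2.circle(b,((proj("side",e+[0,0,dz])-[220,280])*4+1).astype(int).tolist(),3,c,1)
cv2.imwrite("pics/g9.png",b[:,:,::-1])
E
```

```text
[ 367.108 -344.3    -28.505] [-1.626  1.385  8.424]
```

View pics/g9.png

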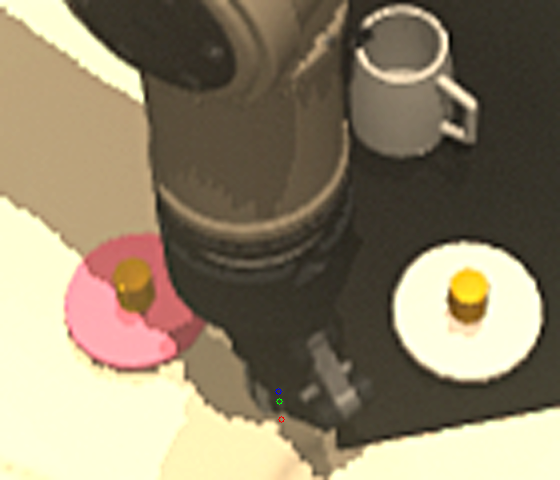

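Contact came at reported z≈-28, so the real tips are about 28 mm above the reported point, with perhaps a lateral offset too. One clear view with the jaw axis face-on over bright counter should tell.

```bash
python3 -m creep '[[[0,-0.05,0,0,0,0],[0,-0.1,0,0,0,0],[0.055,-0.11,-0.05,0,-0.048,0],[0.055,-0.11,-0.06,0,-0.095,0],[0.055,-0.11,-0.06,0,-0.142,0],[0.055,-0.11,-0.06,0,-0.19,0],[0.055,-0.11,-0.06,0,-0.237,0],[0.055,-0.11,-0.06,0,-0.284,0],[0.055,-0.11,-0.06,0,-0.331,0],[0.055,-0.11,-0.06,0,-0.347,0],[0.055,-0.11,-0.06,0,-0.347,0],[0.055,-0.11,-0.06,0,-0.347,0]]]' 0
python3 - <<'E'
from h import *
s=imaging.snapshot("side")
o=robot.get_obs();e=o["eef_pos"];M=R.from_rotvec(o["orientation"]).as_matrix();print(e,M,proj("side",e))
b=s[300:460,180:390].copy();b=cv2.resize(b,None,fx=3.5,fy=3.5,interpolation=2);b=cv2.convertScaleAbs(b,alpha=1.7)
for dz,c in((0,(255,0,0)),(28,(0,255,0)),(56,(0,0,255))):
    cv2.circle(b,((proj("side",e+[0,0,dz])-[180,300])*3.5+1).astype(int).tolist(),3,c,1)
cv2.imwrite("pics/g10.png",b[:,:,::-1])
E
```

```text
t: 18.75
eef_pos: [339.5, -421.1, 81.2]
orientation: [-1.568, -0.0, 0.002]
wrist_force: [-0.2, -0.8, -0.3]
grip_width: 0.1
[ 339.521 -421.115   81.235] [[ 1.    -0.001 -0.001]
 [ 0.001  0.003  1.   ]
 [-0.001 -1.     0.003]] [275.2   403.627]
```

View pics/g10.png

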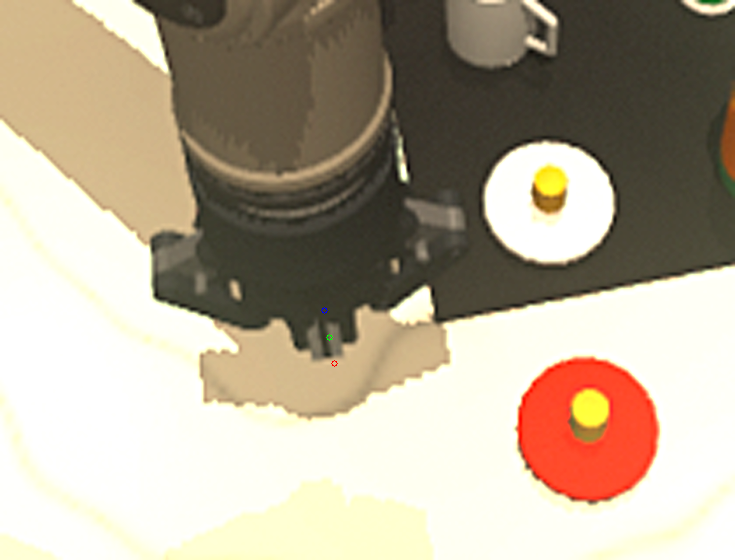

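Now it is clear. The shut tip is at (325,355); after allowing for the 22 mm pad's near edge, the lateral error is only about -4 mm in x. The true tip is therefore the reported point plus (-4,0,28), and I'll apply that from here. Going to the lid.

```bash
sed -i 's/sh=M.T@(np.array(xyz)-o\["eef_pos"\])/sh=M.T@(np.array(xyz)+[4,0,-28]-o["eef_pos"])/' h.py
python3 - <<'E'
from h import *
print(delta([457.5,-323,90],0),delta([457.5,-323,17.5],0))
E
```

```text
[ 0.122  0.019  0.098 -0.001  0.001 -0.   ] [ 0.122  0.092  0.098 -0.001  0.001 -0.   ]
```

```bash
python3 -m creep '[[[0.03,0,0.03,0,0,0],[0.07,0,0.06,0,0,0],[0.1,0,0.08,0,0,0],[0.122,0.019,0.098,0,0,0],[0.122,0.04,0.098,0,0,0],[0.122,0.06,0.098,0,0,0],[0.122,0.06,0.098,0,0,0]]]' 0.6
python3 - <<'E'
from h import *
print(delta([457.5,-323,17.5],0))
E
```

```text
t: 19.5
eef_pos: [459.2, -321.1, 18.7]
orientation: [-1.565, 0.003, 0.006]
wrist_force: [-0.7, 0.6, -0.5]
grip_width: 51.3
[ 0.002  0.029 -0.002 -0.002  0.001 -0.002]
```

```bash
python3 -m creep '[[[0.002,0.015,-0.002,-0.002,0,-0.002],[0.002,0.025,-0.002,-0.002,0,-0.002],[0.002,0.028,-0.002,-0.002,0,-0.002],[0.002,0.028,-0.002,-0.002,0,-0.002]]]'
python3 -m creep '[[[0,0,0,0,0,0],[0,0,0,0,0,0],[0,0,0,0,0,0],[0,0,0,0,0,0],[0,0,0,0,0,0],[0,0,0,0,0,0]]]' 0 40
python3 - <<'E'
from h import *
print(delta([457.5,-323,17.5],0))
E
```

```text
t: 19.9
eef_pos: [461.0, -323.0, -9.1]
orientation: [-1.571, -0.001, 0.001]
wrist_force: [-0.1, 0.7, -0.1]
grip_width: 51.2
t: 20.5
eef_pos: [461.4, -323.5, -8.3]
orientation: [-1.572, -0.001, 0.0]
wrist_force: [-0.4, -0.2, 6.4]
grip_width: 16.3
[0.    0.002 0.001 0.    0.    0.   ]
```

```bash
python3 -m creep '[[[0,-0.04,0,0,0,0],[0,-0.08,0,0,0,0],[0,-0.12,0,0,0,0],[0,-0.16,0,0,0,0],[0,-0.2,0,0,0,0],[0,-0.21,0,0,0,0],[0,-0.21,0,0,0,0]]]'
python3 - <<'E'
from h import *
c=np.array([-1.2,.5])
print("mug",plane("top",(249.2,177.8),96)+c, robot.get_obs()["eef_pos"],robot.get_obs()["grip_width"])
s=imaging.snapshot("side");t=imaging.snapshot("top")
g=cv2.cvtColor(t,cv2.COLOR_RGB2HSV)
m=((g[...,1]<75)&(g[...,2]>85)).astype(np.uint8)[155:215,215:275]
n,l,st,ce=cv2.connectedComponentsWithStats(m);print(st,ce)
a=cv2.resize(t[150:220,210:290],None,fx=5,fy=5,interpolation=2);b=cv2.resize(s[140:220,310:390],None,fx=5,fy=5,interpolation=2)
def circ(im,cam,c,r,off,col):
    p=np.array([(proj(cam,[c[0]+r*np.cos(a),c[1]+r*np.sin(a),c[2]])-off)*5+2 for a in np.linspace(0,6.3,60)]);cv2.polylines(im,[p.astype(int)],False,col,1)
for r,z in((30,96),):
    circ(a,"top",(583.2,97.5,z),r,[210,150],(0,255,0));circ(b,"side",(582,98,z),r,[310,140],(0,255,0))
o=np.zeros((400,800,3),np.uint8);o[:350,:400]=a;o[:,400:]=b
cv2.imwrite("pics/g11.png",o[:,:,::-1])
print(delta([582,98,180],0))
E
```

```text
t: 21.2
eef_pos: [462.2, -323.7, 203.2]
orientation: [-1.574, -0.004, -0.002]
wrist_force: [0.2, 0.2, -1.3]
grip_width: 16.3
mug [583.62  98.03] [ 462.173 -323.726  203.241] 16.250083547594173
[[   0    0   60   60 2770]
 [   0    0   28    4   64]
 [   9    9   41   32  765]
 [  43   39    1    1    1]] [[29.286 31.049]
 [10.     0.875]
 [31.89  26.272]
 [43.    39.   ]]
[ 0.126  0.048  0.42  -0.     0.    -0.001]
```

View pics/g11.png

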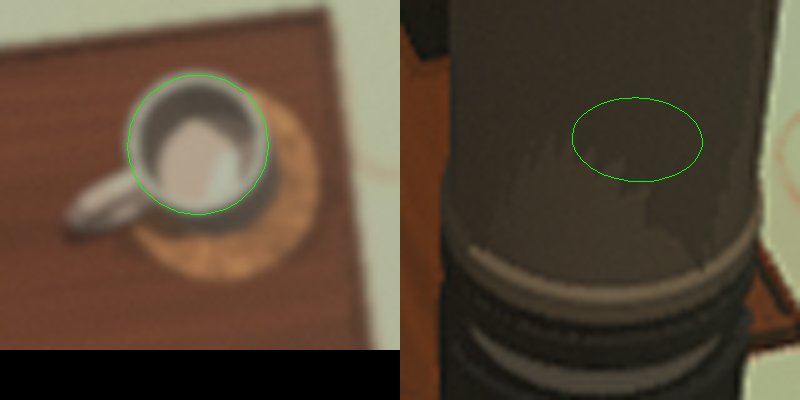

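The green circle fits the rim: the mug is at about (582.3,98), roughly 3 mm from the coaster centre, which is acceptable. I'll bring the lid over that point.

```bash
python3 -m creep '[[[0.012,0,0.04,0,0,0],[0.025,0,0.085,0,0,0],[0.039,0,0.13,0,0,0],[0.054,0,0.18,0,0,0],[0.069,0,0.23,0,0,0],[0.084,0,0.28,0,0,0],[0.099,0,0.33,0,0,0],[0.111,0.01,0.37,0,0,0],[0.12,0.03,0.4,0,0,0],[0.125,0.048,0.421,0,0,0],[0.125,0.048,0.421,0,0,0],[0.125,0.048,0.421,0,0,0]]]'
python3 - <<'E'
from h import *
print(robot.get_obs()["grip_width"],delta([582.3,97.8,130],0),robot.get_obs()["joints"])
E
```

```text
t: 22.5
eef_pos: [582.9, 98.2, 149.3]
orientation: [-1.572, 0.003, 0.007]
wrist_force: [0.5, 0.5, -1.2]
grip_width: 15.9
15.945158886355246 [ 0.004  0.047 -0.     0.     0.001 -0.002] [ 0.138  0.374 -0.48   1.728  0.19   1.093 -0.4  ]
```

```bash
python3 -m creep '[[[0.004,0.03,0,0,0,-0.002],[0.004,0.05,0,0,0,-0.002],[0.004,0.056,0,0,0,-0.002],[0.004,0.056,0,0,0,-0.002]]]'
python3 - <<'E'
from h import *
s=imaging.snapshot("side");o=robot.get_obs();e=o["eef_pos"];print(e,o["wrist_force"],delta([582.3,97.8,106.5],0))
b=cv2.resize(s[110:220,300:400],None,fx=5,fy=5,interpolation=2);b=cv2.convertScaleAbs(b,alpha=1.5)
def circ(im,cam,c,r,off,col):
    p=np.array([(proj(cam,[c[0]+r*np.cos(a),c[1]+r*np.sin(a),c[2]])-off)*5+2 for a in np.linspace(0,6.3,60)]);cv2.polylines(im,[p.astype(int)],False,col,1)
circ(b,"side",(582.3,98,96),30,[300,110],(0,255,0))
circ(b,"side",(e[0]-4,e[1],e[2]+23.5),34,[300,110],(255,0,0))
cv2.imwrite("pics/g12.png",b[:,:,::-1])
E
```

```text
t: 22.9
eef_pos: [585.9, 96.4, 92.6]
orientation: [-1.573, 0.002, 0.002]
wrist_force: [-0.0, 0.3, -0.6]
grip_width: 16.4
[586.902  96.995  93.748] [ 0.685 -0.126 -0.455] [-0.001  0.015  0.001  0.     0.     0.   ]
```

View pics/g12.png

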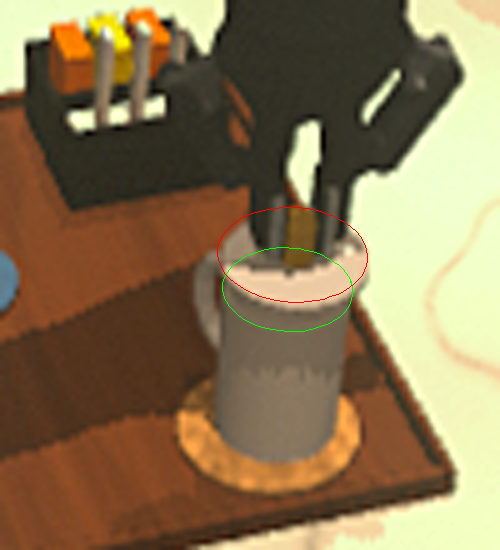

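The lid hangs just above the rim and the red prediction fits it, with the lid about 1 mm to +x. Lowering with that correction.

```bash
python3 -m creep '[[[-0.002,0.004,0.001,0,0,0],[-0.002,0.008,0.001,0,0,0],[-0.002,0.01,0.001,0,0,0],[-0.002,0.01,0.001,0,0,0]]]'
python3 -m creep '[[[0,0.002,0,0,0,0],[0,0.003,0,0,0,0],[0,0.003,0,0,0,0]]]'
```

```text
t: 23.35
eef_pos: [584.7, 97.9, 83.7]
orientation: [-1.572, -0.0, 0.001]
wrist_force: [1.0, 0.4, -0.3]
grip_width: 16.2
t: 23.65
eef_pos: [584.6, 97.9, 80.4]
orientation: [-1.572, -0.0, 0.001]
wrist_force: [-0.5, -0.5, -0.4]
grip_width: 16.4
```

```bash
python3 -m creep '[[[0,0.001,0,0,0,0],[0,0.002,0,0,0,0],[0,0.002,0,0,0,0]]]'
python3 -m creep '[[[0,0.001,0,0,0,0],[0,0.001,0,0,0,0],[0,0.001,0,0,0,0]]]'
```

```text
t: 23.95
eef_pos: [584.7, 98.0, 78.8]
orientation: [-1.572, -0.0, 0.001]
wrist_force: [-1.8, 0.5, 1.0]
grip_width: 16.1
t: 24.25
eef_pos: [584.8, 98.0, 78.7]
orientation: [-1.572, -0.001, 0.001]
wrist_force: [-2.5, -1.2, 5.7]
grip_width: 16.5
```

Contact at 78.8 as predicted, so the lid is seated. Releasing and going to the bottle.

```bash
python3 -m creep '[[[0,0,0,0,0,0],[0,0,0,0,0,0],[0,0,0,0,0,0],[0,0,0,0,0,0],[0,0,0,0,0,0]]]' 0.6
python3 -m creep '[[[0,-0.03,0,0,0,0],[0,-0.07,0,0,0,0],[0,-0.11,0,0,0,0],[0,-0.11,-0.05,0,0,0],[0,-0.11,-0.1,0,0,0],[0,-0.11,-0.15,0,0,0],[0,-0.11,-0.2,0,0,0],[0,-0.11,-0.25,0,0,0],[0,-0.11,-0.3,0,0,0],[0,-0.11,-0.35,0,0,0],[0,-0.11,-0.39,0,0,0],[0,-0.11,-0.39,0,0,0]]]'
python3 - <<'E'
from h import *
s=imaging.snapshot("side");t=imaging.snapshot("top")
w=lambda h,s,v:(v>120)&(s<60)
print("lid",blob(t,(225,150,60,60),w),blob(t,(225,150,60,60),lambda h,s,v:(v>90)&(s>130)&(h>18)),imaging.tip_of("lid","top")[:3],imaging.tip_of("lid","side")[:3],imaging.tip_of("mug","side")[:2])
print(proj("top",(583.5,97.5,102)),proj("side",(582.3,98,90)),proj("side",(582.3,98,102)))
print(delta([579.5,-318,160],0))
cv2.imwrite("pics/s13.png",s[:,:,::-1]);cv2.imwrite("pics/t13.png",t[:,:,::-1])
E
```

```text
t: 24.75
eef_pos: [584.8, 98.0, 78.5]
orientation: [-1.572, -0.0, 0.001]
wrist_force: [-0.1, 0.0, -0.5]
grip_width: 51.1
t: 25.95
eef_pos: [582.4, -301.4, 188.4]
orientation: [-1.577, 0.01, -0.007]
wrist_force: [-1.1, -0.2, -0.0]
grip_width: 51.2
lid (array([248.838, 177.979]), np.int32(773), array([227, 162,  39,  32])) (array([249.   , 175.875]), np.int32(24), array([247, 173,   5,   6])) [{'at': [424.5, 304.1], 'conf': 0.95}, {'at': [249.3, 178.3], 'conf': 0.71}, {'at': [386.7, 246.2], 'conf': 0.38}] [{'at': [348.1, 423.8], 'conf': 0.8}, {'at': [254.6, 354.8], 'conf': 0.74}, {'at': [352.4, 169.6], 'conf': 0.66}] [{'at': [356.3, 192.2], 'conf': 0.65}]
[248.927 177.935] [357.001 169.406] [357.329 165.354]
[-0.002  0.057 -0.028  0.     0.001  0.   ]
```

```bash
python3 -m creep '[[[-0.002,0.01,-0.017,0,0,0],[-0.002,0.03,-0.017,0,0,0],[-0.002,0.04,-0.017,0,0,0],[-0.002,0.04,-0.017,0,0,0]]]'
python3 - <<'E'
from h import *
s=imaging.snapshot("side")
k=blob(s,(385,280,50,40),lambda h,s,v:(v>110)&(s<70));print(k)
print(delta([579.5,-318,160],0),delta([579.5,-318,127],0))
b=cv2.resize(s[230:380,340:480],None,fx=4,fy=4,interpolation=2);b=cv2.convertScaleAbs(b,alpha=1.5)
def circ(im,cam,c,r,off,col):
    p=np.array([(proj(cam,[c[0]+r*np.cos(a),c[1]+r*np.sin(a),c[2]])-off)*4+2 for a in np.linspace(0,6.3,60)]);cv2.polylines(im,[p.astype(int)],False,col,1)
circ(b,"side",(579.5,-318,153),13,[340,230],(255,0,0));circ(b,"side",(579.5,-318,96),28,[340,230],(255,0,0))
cv2.imwrite("pics/g14.png",b[:,:,::-1])
E
```

```text
t: 26.6
eef_pos: [582.3, -305.8, 146.8]
orientation: [-1.569, -0.0, 0.007]
wrist_force: [-0.0, 0.0, -0.6]
grip_width: 51.4
(array([422.355, 289.129]), np.int32(363), array([409, 280,  26,  22]))
[ 0.     0.016 -0.012 -0.     0.002 -0.001] [ 0.     0.049 -0.012 -0.     0.002 -0.001]
```

View pics/g14.png

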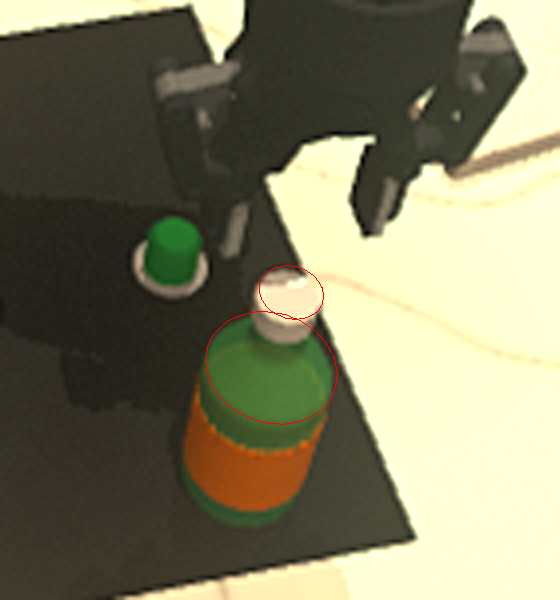

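The cap is at (288,293) against the prediction of (291,293), so the bottle is at about (577.5,-318). The open fingers straddle it in x. Descending to the cap.

```bash
python3 -m creep '[[[-0.002,0,-0.008,0,0,0],[-0.002,0,-0.013,0,0.002,-0.001],[-0.002,0.02,-0.013,0,0.002,-0.001],[-0.002,0.04,-0.013,0,0.002,-0.001],[-0.002,0.048,-0.013,0,0.002,-0.001],[-0.002,0.048,-0.013,0,0.002,-0.001],[-0.002,0.048,-0.013,0,0.002,-0.001]]]'
python3 -m creep '[[[0,0,0,0,0,0],[0,0,0,0,0,0],[0,0,0,0,0,0],[0,0,0,0,0,0],[0,0,0,0,0,0],[0,0,0,0,0,0]]]' 0 70
python3 - <<'E'
from h import *
s=imaging.snapshot("side")
o=robot.get_obs();print(o["eef_pos"],o["wrist_force"],delta([564,215,197],0))
E
```

```text
t: 27.35
eef_pos: [581.8, -319.5, 101.1]
orientation: [-1.571, -0.001, -0.004]
wrist_force: [-0.4, 0.1, -0.1]
grip_width: 51.1
t: 27.95
eef_pos: [582.5, -320.1, 102.8]
orientation: [-1.572, -0.002, -0.005]
wrist_force: [-1.1, 0.4, 5.7]
grip_width: 24.1
[ 582.557 -320.072  102.813] [-1.856 -0.224  6.148] [-0.015 -0.067  0.535  0.001 -0.001  0.002]
```

```bash
python3 -m creep '[[[0,-0.03,0,0,0,0],[0,-0.06,0,0,0,0],[0,-0.1,0,0,0,0],[0,-0.14,0,0,0,0],[0,-0.165,0,0,0,0],[0,-0.165,0.02,0,0,0],[0,-0.165,0.05,0,0,0],[0,-0.165,0.09,0,0,0],[0,-0.165,0.13,0,0,0],[0,-0.165,0.17,0,0,0],[0,-0.165,0.2,0,0,0],[0,-0.165,0.2,0,0,0]]]'
python3 - <<'E'
from h import *
o=robot.get_obs();print(o["eef_pos"],o["grip_width"],o["wrist_force"],o["joints"],delta([564,215,290],0))
E
```

```text
t: 29.2
eef_pos: [581.3, -110.4, 265.8]
orientation: [-1.567, -0.009, 0.006]
wrist_force: [-0.3, 0.4, -2.1]
grip_width: 24.1
[ 581.253 -110.435  265.772] 24.13347456633261 [-0.267  0.448 -2.077] [ 0.451  0.273 -0.415  1.585  0.109  1.305  0.03 ] [-0.01   0.005  0.326 -0.001  0.003  0.001]
```

```bash
python3 -m creep '[[[0,0,0.03,0,0,0],[0,0,0.07,0,0,0],[-0.005,0,0.11,0,0,0],[-0.005,0,0.15,0,0,0],[-0.005,0,0.19,0,0,0],[-0.01,0,0.23,0,0,0],[-0.01,0,0.27,0,0,0],[-0.01,0,0.3,0,0,0],[-0.01,0,0.32,0,0.002,0.001],[-0.01,0,0.326,-0.001,0.003,0.001],[-0.01,0,0.326,-0.001,0.003,0.001],[-0.01,0,0.326,-0.001,0.003,0.001]]]'
python3 - <<'E'
from h import *
o=robot.get_obs();print(o["eef_pos"],o["grip_width"],o["joints"],delta([564,215,150],0))
E
```

```text
t: 30.4
eef_pos: [568.2, 213.5, 266.1]
orientation: [-1.572, 0.004, 0.0]
wrist_force: [0.7, -0.7, -3.6]
grip_width: 24.2
[568.229 213.524 266.092] 24.15348639990737 [ 0.011  0.324 -0.572  1.541  0.178  1.331 -0.582] [ 0.     0.144  0.002  0.    -0.001 -0.001]
```

```bash
python3 -m creep '[[[0,0.03,0.001,0,0,0],[0,0.07,0.002,0,0,0],[0,0.11,0.002,0,-0.001,-0.001],[0,0.135,0.002,0,-0.001,-0.001],[0,0.144,0.002,0,-0.001,-0.001],[0,0.144,0.002,0,-0.001,-0.001],[0,0.144,0.002,0,-0.001,-0.001]]]'
python3 - <<'E'
from h import *
s=imaging.snapshot("side");cv2.imwrite("pics/s15.png",s[:,:,::-1])
S0=cv2.imread("pics/side0.png")[:,:,::-1].copy()
f=lambda h,s,v:(h<15)&(s>150)&(v>70)
o=robot.get_obs();e=o["eef_pos"];print(e)
g=lambda h,s,v:(h>40)&(h<90)&(s>70)&(v>25)
b0=(577.5,-318);z0=3;zb=e[2]-102.8+3
for n,ff in(("green",g),):
    k0=blob(S0,(375,290,55,80),ff);k=blob(s,(300,80,80,110),ff);print(n,k0,k)
    print("model0",proj("side",(*b0,z0+93)),"model now",proj("side",(564,215,zb+93)))
print(imaging.recognise("bottle","side")[:1],imaging.tip_of("bottle","side")[:1],proj("side",(564,215,zb)),proj("side",(568,215,zb)))
print(delta([564,215,140],0))
E
```

```text
t: 31.1
eef_pos: [569.2, 215.2, 123.7]
orientation: [-1.571, -0.002, -0.003]
wrist_force: [-0.1, 1.1, -2.4]
grip_width: 24.1
[569.461 215.605 124.121]
green (array([405.514, 326.073]), np.int32(798), array([390, 309,  33,  33])) (array([340.808, 132.054]), np.int32(426), array([330, 119,  23,  26]))
model0 [406.185 321.316] model now [340.075 130.808]
[{'rect': [329.8, 109.2, 23.3, 57.4], 'conf': 0.9}] [{'at': [334.8, 160.8], 'conf': 0.96}] [338.797 160.968] [340.317 160.808]
[-0.001  0.012 -0.001  0.     0.     0.001]
```

```bash
python3 -m creep '[[[-0.002,0.006,-0.001,0,0,0],[-0.003,0.012,-0.002,0,0,0],[-0.003,0.015,-0.002,0,0,0.001],[-0.003,0.015,-0.002,0,0,0.001]]]'
python3 -m creep '[[[0,0.001,0,0,0,0],[0,0.002,0,0,0,0],[0,0.002,0,0,0,0]]]'
```

```text
t: 31.65
eef_pos: [565.7, 213.4, 108.1]
orientation: [-1.572, 0.0, 0.001]
wrist_force: [0.4, -0.0, -2.5]
grip_width: 24.2
t: 31.95
eef_pos: [565.8, 213.5, 106.1]
orientation: [-1.571, -0.0, 0.001]
wrist_force: [-1.2, 0.3, -2.2]
grip_width: 24.2
```

```bash
python3 -m creep '[[[0,0.001,0,0,0,0],[0,0.0015,0,0,0,0],[0,0.0015,0,0,0,0]]]'
python3 -m creep '[[[0,0.001,0,0,0,0],[0,0.0015,0,0,0,0],[0,0.0015,0,0,0,0]]]'
```

```text
t: 32.25
eef_pos: [566.1, 214.1, 105.9]
orientation: [-1.571, -0.001, 0.0]
wrist_force: [-2.0, 0.4, 5.3]
grip_width: 24.2
t: 32.55
eef_pos: [566.4, 214.7, 105.9]
orientation: [-1.57, -0.002, -0.0]
wrist_force: [-3.0, -0.4, 8.2]
grip_width: 24.0
```

```bash
python3 -m creep '[[[0,0,0,0,0,0],[0,0,0,0,0,0],[0,0,0,0,0,0],[0,0,0,0,0,0],[0,0,0,0,0,0]]]' 0.6 40
python3 -m creep '[[[0,-0.03,0,0,0,0],[0,-0.07,0,0,0,0],[-0.01,-0.09,-0.02,0,0,0],[-0.026,-0.09,-0.06,0,0,0],[-0.045,-0.09,-0.105,0,0,0],[-0.064,-0.09,-0.15,0,0,0],[-0.084,-0.09,-0.195,0,0,0],[-0.103,-0.09,-0.24,0,0,0],[-0.12,-0.09,-0.28,0,0,0],[-0.126,-0.09,-0.294,0,0,0],[-0.126,-0.09,-0.294,0,0,0],[-0.126,-0.09,-0.294,0,0,0]]]'
python3 - <<'E'
from h import *
s=imaging.snapshot("side");t=imaging.snapshot("top");cv2.imwrite("pics/s16.png",s[:,:,::-1]);cv2.imwrite("pics/t16.png",t[:,:,::-1])
w=lambda h,s,v:(v>130)&(s<60)
k=blob(t,(180,165,60,60),w);print("cap",k,plane("top",k[0],156)+[-1.2,.5])
g=lambda h,s,v:(h>40)&(h<90)&(s>70)&(v>25)
T0=cv2.imread("pics/top0.png")[:,:,::-1].copy();k0=blob(T0,(435,160,25,30),w);print("cap0",k0)
for c,im in(("top",t),("side",s)):
  print(c,imaging.recognise("bottle",c)[:1],imaging.tip_of("bottle",c)[:1],imaging.tip_of("copper_pod",c)[:1],imaging.tip_of("mug",c)[:1],imaging.tip_of("lid",c)[:3])
k=blob(s,(285,240,40,30),lambda h,s,v:(h<15)&(s>100)&(v>60));print("copper",k)
k=blob(t,(235,165,60,60),lambda h,s,v:(h>5)&(h<20)&(v>130));print(k)
print(proj("top",(565.2,214.5,6)),proj("side",(564,215,6)))
print(delta([436.5,-79,100],0),robot.get_obs()["joints"])
E
```

```text
t: 33.05
eef_pos: [566.4, 214.6, 105.7]
orientation: [-1.571, -0.002, -0.0]
wrist_force: [0.8, -0.2, -0.1]
grip_width: 51.5
t: 34.25
eef_pos: [441.1, -78.7, 195.6]
orientation: [-1.57, -0.003, -0.001]
wrist_force: [-0.1, 0.9, -0.4]
grip_width: 51.4
cap (array([235.917, 179.871]), np.int32(132), array([227, 166,  13,  26])) [569.122 118.896]
cap0 (array([454.362, 173.543]), np.int32(221), array([446, 160,  14,  30]))
top [{'rect': [181.2, 176.6, 34.6, 29.2], 'conf': 0.66}] [{'at': [202.3, 195.9], 'conf': 0.63}] [] [{'at': [253.3, 183.0], 'conf': 0.5}] [{'at': [424.8, 304.8], 'conf': 0.91}, {'at': [248.7, 177.3], 'conf': 0.88}, {'at': [486.8, 240.8], 'conf': 0.64}]
side [{'rect': [326.3, 114.6, 25.7, 59.0], 'conf': 0.69}] [{'at': [338.0, 164.5], 'conf': 0.86}] [{'at': [304.7, 258.2], 'conf': 0.48}] [{'at': [358.1, 194.8], 'conf': 0.64}] [{'at': [346.7, 422.8], 'conf': 0.84}, {'at': [256.1, 354.6], 'conf': 0.69}, {'at': [354.4, 170.4], 'conf': 0.66}]
copper (array([305.747, 254.329]), np.int32(170), array([300, 247,  13,  16]))
(array([261.971, 192.56 ]), np.int32(275), array([241, 170,  32,  36]))
[202.039 193.098] [338.563 166.502]
[-0.     0.123  0.    -0.     0.     0.   ] [ 0.479  0.051 -0.408  1.995  0.022  1.099  0.063]
```

```bash
cat > bt.py <<'E'
from h import *
def rl(im): return im[:,:,::-1].copy()
def cap(im,roi,c,z,th=130):
    k=blob(im,roi,lambda h,s,v:(v>th)&(s<60));return k[0],k[1],k[2],plane(c,k[0],z)
def body(im,roi):
    l,t,w,h=roi;a=cv2.cvtColor(im[t:t+h,l:l+w],cv2.COLOR_RGB2HSV).astype(int);H,S,V=a[...,0],a[...,1],a[...,2]
    m=(((H>38)&(H<90)&(S>85)&(V>20))|((H>4)&(H<16)&(S>195)&(V>80))).astype(np.uint8)
    ys,xs=np.nonzero(cv2.morphologyEx(m,cv2.MORPH_OPEN,np.ones((2,2),np.uint8)));return xs.min()+l,ys.min()+t,xs.max()+l,ys.max()+t,len(xs)
def model(c,x,y,z):
    P=[(x+28*np.cos(a),y+28*np.sin(a),z+h) for h in(0,93) for a in np.linspace(0,6.28,40)]
    p=np.array([proj(c,q) for q in P]);return p.min(0),p.max(0)
E
python3 - <<'E'
from bt import *
T0,S0,T1,S1=[rl(cv2.imread(f"pics/{n}.png")) for n in("top0","side0","t16","s16")]
print("cap top0",cap(T0,(443,165,16,20),"top",153),"\ncap top1",cap(T1,(182,165,42,35),"top",156))
print("cap side0",cap(S0,(398,293,28,22),"side",147,150),"\ncap side1",cap(S1,(322,100,36,30),"side",150,110))
print("side0",body(S0,(375,295,60,75)),model("side",577.5,-318,3)); print("side1",body(S1,(318,105,42,75)),model("side",564,215,6))
print("top1",body(T1,(175,165,55,50)),model("top",565.2,214.5,6))
E
```

```text
cap top0 (array([453.037, 173.963]), np.int32(161), array([446, 165,  13,  20]), array([ 581.989, -325.012])) 
cap top1 (array([189.562, 183.124]), np.int32(121), array([184, 177,  12,  13]), array([563.88 , 212.398]))
cap side0 (array([411.75 , 303.829]), np.int32(140), array([405, 298,  15,  12]), array([ 579.894, -316.486])) 
cap side1 (array([339.302, 117.413]), np.int32(63), array([335, 113,  10,   9]), array([562.527, 223.243]))
side0 (np.int64(377), np.int64(295), np.int64(423), np.int64(362), 1313) (array([384.082, 307.601]), array([422.662, 361.475]))
side1 (np.int64(329), np.int64(115), np.int64(350), np.int64(173), 320) (array([327.887, 130.325]), array([351.173, 173.489]))
top1 (np.int64(186), np.int64(178), np.int64(208), np.int64(200), 271) (array([180.881, 173.788]), array([214.268, 205.217]))
```

The bottle checks out at about (564,214): its silhouette matches the model within a pixel. Now the copper pod.

```bash
python3 -m creep '[[[0,0.04,0,0,0,0],[0,0.08,0,0,0,0],[0,0.13,0,0,0,0],[0,0.17,0,0,0,0],[0,0.19,0,0,0,0],[0,0.19,0,0,0,0]]]'
python3 - <<'E'
from h import *
print(delta([436.5,-79,8],0))
E
```

```text
t: 35.45
eef_pos: [438.0, -78.9, 2.8]
orientation: [-1.569, 0.003, 0.005]
wrist_force: [0.1, -0.1, -0.0]
grip_width: 51.0
[ 0.003  0.023 -0.    -0.001  0.    -0.002]
```

```bash
python3 -m creep '[[[0.003,0.012,0,-0.001,0,-0.002],[0.003,0.021,0,-0.001,0,-0.002],[0.003,0.022,0,-0.001,0,-0.002],[0.003,0.022,0,-0.001,0,-0.002]]]'
python3 -m creep '[[[0,0,0,0,0,0],[0,0,0,0,0,0],[0,0,0,0,0,0],[0,0,0,0,0,0],[0,0,0,0,0,0],[0,0,0,0,0,0]]]' 0 25
python3 -m creep '[[[0,-0.04,0,0,0,0],[0,-0.08,0,0,0,0],[0,-0.1,0,0,0,0],[0,-0.1,0,0,0,0]]]'
python3 - <<'E'
from h import *
o=robot.get_obs();print(o["eef_pos"],o["grip_width"],delta([436,231,100],0))
E
```

```text
t: 35.85
eef_pos: [441.4, -79.0, -18.6]
orientation: [-1.572, -0.002, -0.0]
wrist_force: [-0.3, -0.2, -0.6]
grip_width: 51.2
t: 36.45
eef_pos: [442.2, -79.2, -17.6]
orientation: [-1.573, -0.003, -0.002]
wrist_force: [-0.8, -0.3, 7.2]
grip_width: 26.8
t: 36.85
eef_pos: [444.7, -79.5, 85.5]
orientation: [-1.575, -0.009, -0.008]
wrist_force: [0.8, 0.6, -0.8]
grip_width: 26.4
[444.717 -79.471  85.527] 26.417297295573555 [-0.005  0.012  0.31   0.001  0.     0.003]
```

```bash
python3 -m creep '[[[0,0,0.03,0,0,0],[0,0,0.07,0,0,0],[0,0,0.11,0,0,0],[0,0,0.15,0,0,0],[-0.003,0,0.19,0,0,0],[-0.003,0,0.23,0,0,0],[-0.003,0,0.27,0,0,0],[-0.003,0.01,0.3,0.001,0,0.003],[-0.003,0.03,0.31,0.001,0,0.003],[-0.003,0.05,0.31,0.001,0,0.003],[-0.003,0.06,0.31,0.001,0,0.003],[-0.003,0.06,0.31,0.001,0,0.003]]]'
python3 - <<'E'
from h import *
o=robot.get_obs();e=o["eef_pos"];print(e,o["grip_width"],delta([437.7,230.4,31],0))
s=imaging.snapshot("side");t=imaging.snapshot("top");cv2.imwrite("pics/s17.png",s[:,:,::-1])
f=lambda h,s,v:(h<15)&(s>100)&(v>50)
k=blob(s,(270,130,50,45),f);zb=e[2]+20.6
print("copper",k,"expected",proj("side",(e[0]-5,e[1],zb+19)),"dish pod expected",proj("side",(436,230.6,12)))
k0=(305.9,254.25);print("cal at pick",proj("side",(436.5,-79,3+19)))
E
```

```text
t: 38.05
eef_pos: [440.3, 229.0, 22.3]
orientation: [-1.574, 0.002, 0.003]
wrist_force: [0.7, -0.7, 0.4]
grip_width: 26.8
[440.316 228.991  22.261] 26.79469588744912 [ 0.001  0.019  0.002  0.001  0.    -0.001]
copper (array([309.319, 159.414]), np.int32(529), array([297, 140,  23,  35])) expected [288.083 151.011] dish pod expected [289.197 166.047]
cal at pick [306.262 253.67 ]
```

```bash
python3 -m creep '[[[0.001,0.012,0.001,0,0,0],[0.001,0.022,0.0015,0.001,0,-0.001],[0.001,0.027,0.0015,0.001,0,-0.001],[0.001,0.027,0.0015,0.001,0,-0.001]]]'
python3 -m creep '[[[0,0.001,0,0,0,0],[0,0.002,0,0,0,0],[0,0.002,0,0,0,0]]]'
python3 -m creep '[[[0,0.001,0,0,0,0],[0,0.002,0,0,0,0],[0,0.002,0,0,0,0]]]'
```

```text
t: 38.55
eef_pos: [442.3, 230.8, -3.7]
orientation: [-1.57, -0.002, -0.002]
wrist_force: [-0.7, -0.2, -1.0]
grip_width: 26.7
t: 38.85
eef_pos: [442.4, 230.9, -5.6]
orientation: [-1.569, -0.002, -0.002]
wrist_force: [0.7, -0.1, -0.0]
grip_width: 26.6
t: 39.15
eef_pos: [442.4, 230.8, -7.7]
orientation: [-1.569, -0.002, -0.002]
wrist_force: [0.7, -0.4, -0.6]
grip_width: 27.1
```

```bash
python3 -m creep '[[[0,0.001,0,0,0,0],[0,0.0015,0,0,0,0],[0,0.0015,0,0,0,0]]]'
python3 -m creep '[[[0,0.001,0,0,0,0],[0,0.0015,0,0,0,0],[0,0.0015,0,0,0,0]]]'
```

```text
t: 39.45
eef_pos: [442.5, 231.0, -8.6]
orientation: [-1.57, -0.002, -0.002]
wrist_force: [-1.2, -1.4, 6.6]
grip_width: 26.9
t: 39.75
eef_pos: [442.6, 230.9, -8.7]
orientation: [-1.571, -0.002, -0.002]
wrist_force: [-4.4, -2.9, 14.6]
grip_width: 27.0
```

Contact at -8.6 as predicted. Releasing, rising and moving off, then checking all the placings numerically.

```bash
python3 -m creep '[[[0,-0.001,0,0,0,0],[0,-0.001,0,0,0,0],[0,-0.001,0,0,0,0],[0,-0.001,0,0,0,0],[0,-0.001,0,0,0,0]]]' 0.6
python3 -m creep '[[[0,-0.03,0,0,0,0],[0,-0.07,0,0,0,0],[0,-0.11,0,0,0,0],[0,-0.15,-0.02,0,0,0],[0,-0.19,-0.06,0,0,0],[0,-0.2,-0.11,0,0,0],[0,-0.2,-0.16,0,0,0],[0,-0.2,-0.21,0,0,0],[0,-0.2,-0.26,0,0,0],[0,-0.2,-0.31,0,0,0],[0,-0.2,-0.36,0,0,0],[0,-0.2,-0.41,0,0,0]]]'
python3 -m creep '[[[0,0,-0.05,0,0,0],[0,0,-0.1,0,0,0],[0,0,-0.15,0,0,0],[0,0,-0.2,0,0,0],[0,0,-0.25,0,0,0],[0,0,-0.25,0,0,0]]]'
python3 - <<'E'
from bt import *
s=imaging.snapshot("side");t=imaging.snapshot("top");cv2.imwrite("pics/s18.png",s[:,:,::-1]);cv2.imwrite("pics/t18.png",t[:,:,::-1])
cop=lambda h,s,v:(h>5)&(h<18)&(s>140)&(v>120)
fl=lambda h,s,v:(v>110)&(s<60)
bl=lambda h,s,v:(h>90)&(h<125)&(s>40)
for n,f in(("copper",lambda h,s,v:(h<18)&(s>90)&(v>60)),("flange",fl),("blue",bl)):
    a=blob(t,(180,238,30,28),f);b=blob(s,(274,150,32,26),f)
    print(n,"top",a and (a[0],a[1],a[2],plane("top",a[0],12)),"side",b and (b[0],b[1],b[2],plane("side",b[0],12)))
print("dish px",proj("top",(437.3,230.4,12)),proj("side",(436,230.6,12)),"pod mid",proj("top",(437.3,230.4,31)),proj("side",(436,230.6,31)))
for c in("top","side"):
    print(c,[(n,[np.round(r["rect"],1).tolist()+[round(r["conf"],2)] for r in imaging.recognise(n,c)[:2]],[np.round(r["at"],1).tolist() for r in imaging.tip_of(n,c)[:1]]) for n in("copper_pod","mug","coaster","bottle")])
# mug base / coaster in side
H=cv2.cvtColor(s,cv2.COLOR_RGB2HSV).astype(int)
for r in(180,184,188,192,196,198,200,202,204,206,208):
    print(r,"".join("c" if (5<h<20 and sa>120 and v>100) else "m" if sa<75 and v>50 else "." for h,sa,v in H[r,325:385]))
# predicted mug base for coaster-centred
for x,y in((578.5,96.3),(582,98)):
    p=np.array([proj("side",(x+30*np.cos(a),y+30*np.sin(a),11)) for a in np.linspace(0,6.28,60)]);print("base box",p.min(0),p.max(0))
E
```

```text
t: 40.25
eef_pos: [442.4, 230.8, -7.9]
orientation: [-1.571, -0.002, -0.002]
wrist_force: [0.2, 1.1, -0.1]
grip_width: 51.3
t: 41.45
eef_pos: [441.5, -174.7, 192.4]
orientation: [-1.572, -0.002, -0.002]
wrist_force: [0.2, 1.3, -0.3]
grip_width: 51.0
t: 42.05
eef_pos: [438.1, -432.8, 191.5]
orientation: [-1.576, 0.008, -0.008]
wrist_force: [-0.7, 1.0, -0.4]
grip_width: 51.0
copper top (array([192.243, 245.944]), np.int32(107), array([187, 241,  12,  11]), array([443.75 , 234.655])) side (array([294.5, 155. ]), np.int32(2), array([294, 155,   2,   1]), array([455.424, 273.869]))
flange top (array([194.836, 247.055]), np.int32(128), array([186, 238,  17,  19]), array([441.208, 228.766])) side None
blue top (array([194.803, 252.052]), np.int32(422), array([180, 238,  30,  27]), array([429.871, 228.746])) side None
dish px [194.1   248.779] [289.197 166.047] pod mid [192.427 248.376] [288.854 160.272]
top [('copper_pod', [[187.7, 237.0, 17.3, 12.2, 0.7]], [[194.1, 243.9]]), ('mug', [[222.3, 183.8, 45.3, 12.5, 0.57]], [[257.0, 181.5]]), ('coaster', [[238.9, 175.6, 36.5, 30.1, 0.97]], [[256
[... 271 characters left out ...]
.........................
188 ............................................................
192 ............................................................
196 ............................................................
198 ............................................................
200 ............................................................
202 ............................................................
204 ............................................................
206 ............................................................
208 .................................m..........................
base box [341.316 186.867] [365.912 203.666]
base box [342.587 186.261] [367.155 203.017]
```

```bash
python3 -m creep '[[[-0.04,0,-0.03,0,0,0],[-0.08,0,-0.06,0,0,0],[-0.11,0,-0.09,0,0,0],[-0.14,0,-0.12,0,0,0],[-0.17,0,-0.15,0,0,0],[-0.2,0,-0.17,0,0,0],[-0.2,0,-0.17,0,0,0],[-0.2,0,-0.17,0,0,0]]]'
python3 - <<'E'
from bt import *
s=imaging.snapshot("side");cv2.imwrite("pics/s19.png",s[:,:,::-1])
H=cv2.cvtColor(s,cv2.COLOR_RGB2HSV).astype(int)
for r in range(140,216,3):
    print(r,"".join("c" if (5<h<20 and sa>120 and v>120) else "m" if sa<75 and v>50 else "." for h,sa,v in H[r,325:390]))
print("body",body(s,(318,105,42,75)),model("side",564,215,6))
for n,f in(("copper",lambda h,s,v:(h<14)&(s>150)&(v>60)),("flange",lambda h,s,v:(v>90)&(s<60)),("blue",lambda h,s,v:(h>90)&(h<125)&(s>70))):
    b=blob(s,(272,148,34,28),f);print(n,b)
for z,r in((12,38),(12,18.5),(31,14)):
    p=np.array([proj("side",(436+r*np.cos(a),230.6+r*np.sin(a),z)) for a in np.linspace(0,6.28,60)]);print(z,r,p.min(0),p.max(0))
for n in("copper_pod","mug","coaster","bottle","lid","dish"): print(n,[(np.round(r["rect"],1).tolist(),round(r["conf"],2)) for r in imaging.recognise(n,"side")[:3]])
E
```

```text
t: 43.75
eef_pos: [240.5, -595.1, 191.9]
orientation: [-1.571, -0.0, -0.004]
wrist_force: [0.8, 0.0, -0.3]
grip_width: 51.0
140 ..............................mmmmmmmmmmmmmmmmmmmmmmmmmmmmmmmmmmm
143 ................................mmmmmmmmmmmmmmmmmmmmmmmmmmmmmmmmm
146 ..................................mmmmmmmmmmmmmmmmmmmmmmmmmmmmmmm
149 ...................................mmmmmmmmmmmmmmmmmmmmmmmmmmmmmm
152 .....................................mmmm.mmmmmmmmmmmmmmmmmmmmmmm
155 .......................................mmmmmmmmmmmmmmmmmmmmmmmmmm
158 ........................mmmmmm........mmmm.mmmmmmmmmmmmmmmmmmmmmm
161 .................mmmmmmmmmmmmm.......mmmmmmmmmmmmmmmmmmmmmmmmmmmm
164 ...............m...mmmmmmmmmm........mmmmmmmmmmmmmmmmmmmmmmmmmm.m
167 ..............m....mmmmmmmmmm.......mmmmmmmmmmmmmmmmmmmmmmmmmmmmm
170 ....................mmmmmmmmmmmmmmmmmmmmmmmmmmm.mmmmmmmmmmmm.mmmm
173 .......................mmmmmmmmmmmmmmmmmmmmm.....mmmmmmmmmmmmmmmm
176 .....................m....................m........mmmmmmmmmmmmmm
179 ...................m...........m..m.m.....m..........mmmmmmmmm
[... 961 characters left out ...]
3.489]))
copper (array([288.716, 157.692]), np.int32(578), array([272, 148,  34,  28]))
flange (array([283.714, 164.857]), np.int32(7), array([283, 163,   2,   5]))
blue (array([287.789, 167.85 ]), np.int32(213), array([276, 159,  27,  16]))
12 38 [274.615 156.858] [303.775 175.624]
12 18.5 [282.104 161.526] [296.297 170.659]
31 14 [283.421 156.846] [294.291 163.75 ]
copper_pod [([284.8, 154.4, 12.9, 15.7], 0.54)]
mug [([339.0, 163.4, 30.2, 42.3], 0.93)]
coaster [([335.2, 189.3, 35.1, 21.2], 0.76)]
bottle [([326.4, 113.9, 23.4, 59.8], 0.7)]
lid [([342.9, 156.9, 26.6, 18.7], 0.93), ([330.2, 402.1, 38.9, 46.4], 0.83), ([237.9, 338.1, 34.9, 33.9], 0.8)]
dish [([271.9, 159.8, 34.7, 14.3], 0.69)]
```

```bash
python3 -c "
from station import sign_off
print(sign_off())"
```

```text
the job is handed in; nothing more can be done
None
```

I laid out the tray in the order asked and handed it in at about 44 s, with the arm parked clear. No verdict was reported.

| Item | Where it ended up | Last check |
|---|---|---|
| **Mug** | Standing on the coaster | About 3 to 5 mm off the coaster's centre (top camera about 3 mm, side camera about 5 mm); not corrected |
| **Lid** | In the mug's mouth | Contact came at the predicted seating height, and the last pictures show it over the rim |
| **Bottle** | Standing on the tray floor at about (564, 214); target was (564, 215) | Its outline matches the model within about a pixel in the side camera; one rough side-camera reading of the cap was 8 mm off in y, which I did not trust |
| **Copper pod** | Flange down on the dish | About 3 to 4 mm off the dish's centre; not corrected |

- **Missed grasp:** My first try at the lid closed on nothing. A touch on the bare counter showed the real fingertips about 28 mm above the reported tool point, so I corrected for that and the rest went as predicted.
- **Limits of the checks:** I had used all 16 picture views before the bottle was lifted. The final checks on the bottle and pod, and the last look at the mug and lid, were therefore by measurement, not by eye.
- **Bystanders:** I never went to grip the green pod, the jug or the pink and red lids. I did not re-measure the green pod and the jug at the end.

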